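Stow the eyelet cups and setters and refit the bay cover

TASK

Pack up the eyelet machine: nest every loose aluminium cup in the cup that is fixed in the machine's bay, one in another, and lay every wooden-handled setter in a cradle slot of the bay, one to a slot. When all are in, refit the bay cover: hook its thin lower lip under the ledge at the front of the sloping frame, then swing its top edge down until the cover lies shut. Leave the other things on the bench where they are.

Things in the scene. Friction and masses are not known exactly. Their poses are not given: they have to be found in the camera images.
- machine: grey machine base, 250 x 206 mm, fixed to the bench. Its open bay (floor 6 mm above the bench) runs from x = -58 to +59 mm and y = -85 to +85 mm; the walls round it are about 75 mm high at the front, 105 mm at the rear; behind is a closed case 94 mm high. Origin on the bench under the bay's middle; x from the low front to the rear, z up
- frame_slot (a point): bottom rear corner, mid-width, of the slot under the front ledge. x points up the 12 degree slope, y along the ledge, z square out of the frame. The cover's underside rests on the plane z = 0. The ledge overhangs x = 0 to 9 mm, underside at z = 10 mm, top at 14 mm; a flat sill runs x = 0 to 20 mm, then the bay opens to x = 140 mm
- frame: the sloping frame; origin and axes as the slot's point. A rear stop 20 mm high stands at x = 155 mm, side cheeks 7 mm high at y = -95 and +95 mm from x = 9 mm on. The shut cover has 5 mm to spare between slot and rear stop, so its lip goes in only with its top edge raised (15 to 22 degrees off the frame suits). No catch: its weight keeps it shut
- fixed_cup (a point): point half-way up (15 mm above its foot) on the axis of the cup fixed to the bay floor, of the same shape as the loose cups; z up. Its rim is 39 mm above the bench
- cradle_a (a point): seat of a cradle slot, nearer the fixed cup: where a seated setter's centre lies (50 mm above the bench); x along the setter. Two combs 6 mm thick stand 32 mm before and behind this point (58 mm free between them for the handle), each with a slot 16 mm wide, open at the top, its floor 5 mm below this point and its top 11 mm above it
- cradle_b (a point): the same for the other cradle slot, 41 mm beside the first
- cover_grip (a point): middle of the black rib on the outer face of the loose bay cover, 21 mm above the cover's underside. The rib is 40 mm long (along the cover's x), 14 mm thick (y), 26 mm high and stands on the middle of the panel, its top 34 mm above the underside; axes as the cover's
- cover_lip (a point): middle of the cover's lower edge, on its underside: the edge of the steel lip, which is 182 mm wide, 4 mm thick and 16 mm long, flush with the underside. The point lies 75 mm from the rib's middle towards the cover's -x and 21 mm below it; axes as the cover's
- cup1_mid (a point): loose aluminium cup, upright on the bench: a cone 30 mm high, foot 26 mm across, with an upright collar 53 mm across round its top 8 mm; wall 2-3 mm, floor 10 mm thick. All cups are alike; nested, each stands 10 mm higher than the one below. The point is on its axis, 15 mm above its foot; z is its axis. None if absent
- cup2_mid (a point): loose aluminium cup, upright on the bench: a cone 30 mm high, foot 26 mm across, with an upright collar 53 mm across round its top 8 mm; wall 2-3 mm, floor 10 mm thick. All cups are alike; nested, each stands 10 mm higher than the one below. The point is on its axis, 15 mm above its foot; z is its axis. None if absent
- cup3_mid (a point): loose aluminium cup, upright on the bench: a cone 30 mm high, foot 26 mm across, with an upright collar 53 mm across round its top 8 mm; wall 2-3 mm, floor 10 mm thick. All cups are alike; nested, each stands 10 mm higher than the one below. The point is on its axis, 15 mm above its foot; z is its axis. None if absent
- cup4_mid (a point): loose aluminium cup, upright on the bench: a cone 30 mm high, foot 26 mm across, with an upright collar 53 mm across round its top 8 mm; wall 2-3 mm, floor 10 mm thick. All cups are alike; nested, each stands 10 mm higher than the one below. The point is on its axis, 15 mm above its foot; z is its axis. None if absent
- setter1_mid (a point): loose double-ended eyelet setter (same at both ends), lying on the bench: a square wooden handle 44 mm long and 16 x 16 mm, with a steel shank 10 mm in diameter projecting about 22 mm from each end, 88 mm over all. The point is at its centre (8 mm above what its handle lies on); x runs along it
- setter2_mid (a point): loose double-ended eyelet setter (same at both ends), lying on the bench: a square wooden handle 44 mm long and 16 x 16 mm, with a steel shank 10 mm in diameter projecting about 22 mm from each end, 88 mm over all. The point is at its centre (8 mm above what its handle lies on); x runs along it
- jar: bystander: glass jar, 54 mm across, 70 mm high; origin under its centre
- wax: bystander: wax block 50 x 40 x 30 mm; origin under its centre
- spool: bystander: white thread spool 44 mm across, 45 mm high; origin under its centre
- cover: loose bay cover: a stiff grey panel 150 mm (x, lip included) by 182 mm (y), 8 mm thick, about 0.26 kg, at first lying flat on the bench, rib up. Origin on its underside, below the rib's middle; x points from the lip to its top edge, z out of its outer face
There are look-alikes about, which are no part of the job. Leave any black or purple look-alike of the part that bears cup4_mid alone. Leave any black or pink look-alike of the part that bears cup1_mid alone.

How it is judged (in metres and radians):
On the way, in this order (a step that is already met when the one before it is completed fails the run):
1. every cup present is nested on the fixed cup and every setter present lies in a cradle slot (horizontal distance between each of cup1_mid, cup2_mid, cup3_mid, cup4_mid and fixed_cup below 0.008 m and angle between each of cup1_mid, cup2_mid, cup3_mid, cup4_mid's own z axis and vertical below 0.1 rad and z of cup1_mid in the frame of fixed_cup between 0.007 and 0.044 m and z of cup2_mid in the frame of fixed_cup between 0.007 and 0.044 m and z of cup3_mid in the frame of fixed_cup between 0.007 and 0.044 m and z of cup4_mid in the frame of fixed_cup between 0.007 and 0.044 m and ((horizontal distance between setter1_mid and cradle_a below 0.012 m and angle between the x axis of setter1_mid and the x axis of cradle_a, either way round below 0.12 rad and z of setter1_mid in the frame of cradle_a between -0.005 and 0.005 m) or (horizontal distance between setter1_mid and cradle_b below 0.012 m and angle between the x axis of setter1_mid and the x axis of cradle_b, either way round below 0.12 rad and z of setter1_mid in the frame of cradle_b between -0.005 and 0.005 m)) and ((horizontal distance between setter2_mid and cradle_a below 0.012 m and angle between the x axis of setter2_mid and the x axis of cradle_a, either way round below 0.12 rad and z of setter2_mid in the frame of cradle_a between -0.005 and 0.005 m) or (horizontal distance between setter2_mid and cradle_b below 0.012 m and angle between the x axis of setter2_mid and the x axis of cradle_b, either way round below 0.12 rad and z of setter2_mid in the frame of cradle_b between -0.005 and 0.005 m))), for 0.3 s.
2. the cover's lip is under the ledge while its top edge is still raised (x of cover_lip in the frame of frame_slot between -0.003 and 0.0075 m and z of cover_lip in the frame of frame_slot between -0.003 and 0.005 m and y of cover_lip in the frame of frame_slot between -0.01 and 0.01 m and angle between the z axis of cover_lip and the z axis of frame_slot, either way round above 0.1 rad), for 0.1 s.
At the end, for the whole second after the job is handed in: cups present nested upright (8 mm of the fixed cup's axis, 0.1 rad), setters present in cradle slots (12 mm, 0.12 rad, 5 mm in height), the cover's lip on the sill under the ledge (at most 7.5 mm from the slot's back), the cover shut within 0.035 rad of the frame and at rest (all of step 1 and x of cover_lip in the frame of frame_slot between -0.003 and 0.0075 m and z of cover_lip in the frame of frame_slot between -0.003 and 0.005 m and y of cover_lip in the frame of frame_slot between -0.01 and 0.01 m and angle between the z axis of cover_lip and the z axis of frame_slot, either way round below 0.035 rad and linear speed of cover below 0.01 m/s); the robot touches nothing.
It fails at once if a bystander is moved more than 40 mm (distance of any of jar, wax, spool from where it was at the start of the episode above 0.04 m).
Of cup1, cup2, cup3, cup4 only 3 to 4 are there at a start; the rules pass over those that are not, and their reading is None.
At some moment in a run one of cup1, cup2, cup3, cup4, setter1, setter2 may be knocked a few centimetres aside while the robot is not near it.
It also fails if it takes over 210 s, if anything falls off the work surface, if the arm or the gripper's body presses on something with over 40 N, if the wrist force passes 120 N, or if a joint passes its speed limit or range.

ROBOT

A 6-joint arm with a two-finger parallel gripper is mounted at the origin on the work surface. World frame = base frame: x ahead of the robot, y to its left, z up, the work surface at z = 0. Lengths are in mm, angles in rad, forces in N, time in s.
With the tool pointing down it reaches from about 275 to 1000 mm from the base axis. Payload 8.4 kg.
Tool frame: the origin (TCP) lies at the very end of the fingers, on their centre line; the grasp point (between the pads) lies r.hold_point_z behind it (r.hold_point_z is the distance from the TCP to the grasp point, in mm); x points along the fingers, z is the direction in which the jaws open and shut, and the axes are right-handed (so a half turn about x gives the same grasp; the last joint's range is limited). The gripper opens to 85 mm and grips with 20 to 120 N. Pads are 22 mm wide; open, the fingers measure 114 mm over their backs; the gripper's body (76 mm by 85 mm) begins 54 mm behind the grasp point. The pads swing forward as they close: fully open they stand 13 mm farther back than shut.
Start: joints at [-1.164, 0.353, 1.633, -0, 1.155, -0.002], TCP at [248.442, -573.502, 231.281] pointing down, gripper open.
Joint ranges: [-2.63, 2.63], [-0.92, 2.1], [0.06, 2.66], [-1.3, 4.44], [0, 2.69], [-3.02, 3.02]. Speed limits (rad/s): [2.22, 2.22, 2.79, 3.14, 3.14, 3.14].

INTERFACE

Orientations are given as [roll, pitch, yaw] about the fixed x, y, z axes, in that order (R = Rz(yaw) Ry(pitch) Rx(roll)).
In Python, from rig import r gives the robot as it stands.
- The arm moves only by the tool jog_arm, never from a script. Its argument "series" is a list of rows, each a list of 7 numbers: the turn, a rotation vector about the tool's x, y, z in degrees, then the shift along the tool's x, y, z in cm, then the opening, from 0 (shut) to 1 (fully open). In form: [[wx, wy, wz, tx, ty, tz, fingers], ...]. A call has 1 to 20 rows; each row shifts and turns the commanded pose from where the row before left it, along the tool's axes as they then stand; what a row does not reach is not made up. A row lasts 1/10 s, in which the tool goes at most 50 mm and 8.59 degrees, less where a joint would pass 70% of its speed; a pose out of reach is approached as far as the arm can. A call with a gripper value outside its range is refused whole. The fingers move at their own pace and stop on an object; "force" is the grip in N (left out, the last holds). Time passes only in rows, so rows that do not move let the fingers close. It gives the time, the measured TCP pose, the force and the opening at its end, in the units of the state.
- r.sense(): the state, without advancing time (a new reading comes with each control period).
- r.grab_frame(name): name is "scene" or "top" or "wrist"; returns (picture, depth): 480x640x3 uint8, red, green, blue; 480x640 float32, mm along the optical axis (not along the pixel's ray), 0 where there is no reading.
- r.get_calibration(name): a dict with "mtx" (3x3 intrinsics, pixels), "position" and "rotation" of the camera in the world; the wrist camera has in their place "mount" (4x4, takes a point from camera to tool coordinates, whose origin is the TCP and whose axes are the tool frame's). Camera axes: x right, y down, z forward; pixel columns grow to the right and rows downward; lengths in mm; the calibration is good to about 2 mm. The wrist camera is an equidistant fisheye: a pixel r from the principal point sees the ray r / f radians off the axis. A picture is of the moment at which its call begins: read the wrist's pose just before it. get_calibration takes no time and is no camera call.
- r.sign_off(): hands the job in, once; it reports no verdict.
The state is a dict: "clock": time; "qpos": joint angles; "qvel": joint speeds; "joint_efforts": joint torques, N m; "eef_pos": TCP position; "tcp_rot": TCP orientation; "contact_force": force on the tool from outside, world axes, zero at the start; "wrist_torque": the same for the moment, N m; "opening": opening from 0.0 (shut) to 1.0 (fully open).
Only numpy, scipy, OpenCV 4.12 (cv2) and the standard library are available. Lean on these libraries where they do the work, as an engineer would, in place of code of your own. Each camera call takes 0.05 s, during which the arm holds its last target.

## Working session

There is one attempt and no reset: what is moved stays moved. The work goes in short steps, Python scripts to look and compute and a tool call to move; the robot and the scene stay as the last step left them, time stands still between calls to the robot, and variables do not carry over. Pictures are saved under pics/ and viewed, and the job is handed in when it is done.

Besides the shell and the picture viewer there is one more tool, called after "Request:" as name(argument=value, ...), one argument or row to a line, values as JSON. jog_arm: Moves the arm, as the interface text tells. Its arguments: {"type":"object","properties":{"series":{"type":"array"},"force":{"type":"number"}},"required":["series"]}

```bash
ls; mkdir -p pics
python3 - <<'E'
from rig import r
import cv2,json
print(r.sense()); print(r.hold_point_z)
for n in ("scene","top","wrist"):
    p,d=r.grab_frame(n); cv2.imwrite(f"pics/{n}0.png",p[:,:,::-1])
    print(n,r.get_calibration(n), d.min(), d.max())
E
```

```text
pics
{'clock': 0.0, 'qpos': array([-1.16442443e+00,  3.53637611e-01,  1.63413204e+00,  1.73514748e-05,
        1.15521498e+00, -2.40519704e-03]), 'qvel': array([-0.00100994,  0.0014619 , -0.00058283,  0.00025255,  0.00220999,
       -0.00126817]), 'joint_efforts': array([-1.58731593e-03, -6.05253696e+01, -3.42067802e+01,  1.41144415e-04,
        9.50746879e-03,  1.65377480e-05]), 'eef_pos': array([ 248.24219215, -573.06352844,  230.56916747]), 'tcp_rot': array([3.12779061, 1.56940426, 1.96576436]), 'contact_force': array([0.18057377, 0.30033935, 0.55000047]), 'wrist_torque': array([-0.02398462,  0.0348902 ,  0.02105332]), 'opening': 0.9997018432872485}
18.700000000000003
scene {'mtx': array([[606.56507476,   0.        , 329.14345925],
       [  0.        , 606.56507476, 239.35030456],
       [  0.        ,   0.        ,   1.        ]]), 'position': array([1806.23328684,  256.02087132,  952.99763101]), 'rotation': array([-2.17732663, -0.00614154,  1.77175298])} 0.0 3999.9893
top {'mtx': array([[504.64459145,   0.        , 318.94375498],
       [  0.        , 504.64459145, 243.95912146],
       [  0.        ,   0.        ,   1.        ]]), 'position': array([ 422.46832087,    2.95157537, 1157.41939529]), 'rotation': array([-3.00380944,  0.02592114, -1.59897144])} 0.0 2120.2822
wrist {'mtx': array([[371.64829954,   0.        , 318.79136463],
       [  0.        , 371.64829954, 239.56636594],
       [  0.        ,   0.        ,   1.        ]]), 'mount': array([[-3.00801023e-05, -2.88088477e-01,  9.57603795e-01,
        -1.42096078e+02],
       [ 1.00618275e-03, -9.57603320e-01, -2.88088302e-01,
         7.38202251e+01],
       [ 9.99999493e-01,  9.54858691e-04,  3.18674461e-04,
        -5.18248634e-01],
       [ 0.00000000e+00,  0.00000000e+00,  0.00000000e+00,
         1.00000000e+00]])} 0.0 1593.2065
```

View pics/top0.png

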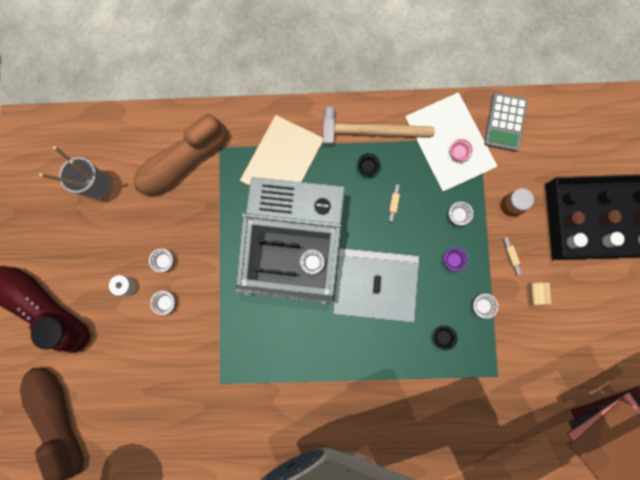

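View pics/scene0.png

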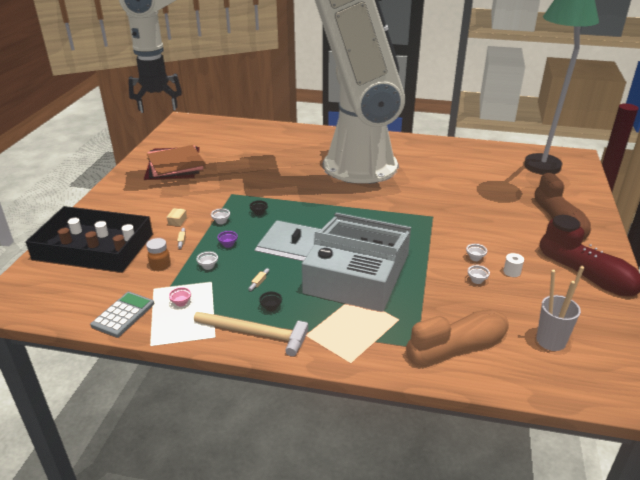

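View pics/wrist0.png

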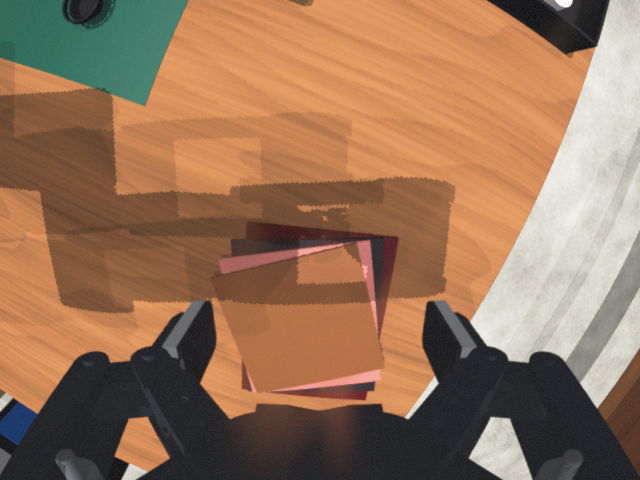

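The top view shows five aluminium cups. Four are loose, at px (161,261), (162,303), (460,213) and (485,306), and the fixed one is at (312,262). The setters are at (394,203) and (513,256) and the cover is at (376,285). The purple, pink and black cups are decoys.

```bash
cat > h.py <<'E'
import numpy as np, cv2
from scipy.spatial.transform import Rotation as Ro
from rig import r
def rot(e): return Ro.from_euler('xyz',e).as_matrix()
def rays(name,uv,s=None):
    uv=np.atleast_2d(np.array(uv,float)); c=r.get_calibration(name); K=c['mtx']
    xy=np.c_[(uv[:,0]-K[0,2])/K[0,0],(uv[:,1]-K[1,2])/K[1,1]]
    if name!='wrist':
        d=np.c_[xy,np.ones(len(uv))]; Rm=rot(c['rotation']); o=c['position']
    else:
        th=np.linalg.norm(xy,axis=1,keepdims=True)+1e-12
        d=np.c_[xy/th*np.sin(th),np.cos(th)]
        R=rot(s['tcp_rot']); M=np.array(c['mount']); Rm=R@M[:3,:3]; o=s['eef_pos']+R@M[:3,3]
    d=d@Rm.T
    return o,d/np.linalg.norm(d,axis=1,keepdims=True)
def plane(name,uv,z,s=None):
    o,d=rays(name,uv,s); return o+d*((z-o[2])/d[:,2])[:,None]
def cloud(name,d,s=None):
    v,u=np.mgrid[0:480,0:640]; uv=np.c_[u.ravel(),v.ravel()]
    o,dd=rays(name,uv,s); c=r.get_calibration(name)
    if name!='wrist': ax=rot(c['rotation'])[:,2]
    else: ax=(rot(s['tcp_rot'])@np.array(c['mount'])[:3,:3])[:,2]
    t=d.ravel()/(dd@ax)
    P=o+dd*t[:,None]; P[d.ravel()<=0]=np.nan
    return P.reshape(480,640,3)
def snap(name,f):
    s=r.sense(); p,d=r.grab_frame(name); cv2.imwrite(f'pics/{f}.png',p[:,:,::-1]); np.savez(f'pics/{f}.npz',p=p,d=d,e=s['eef_pos'],t=s['tcp_rot'])
    return s,p,d
def load(f):
    z=np.load(f'pics/{f}.npz'); return dict(eef_pos=z['e'],tcp_rot=z['t']),z['p'],z['d']
def down(psi):
    """tool down; tool z at world yaw psi(deg)"""
    a=np.radians(psi); x=np.array([0,0,-1.]); z=np.array([np.cos(a),np.sin(a),0]); return np.c_[x,np.cross(z,x),z]
def go(R,p,s=None):
    """print turn (deg, tool) and shift (cm) in the tool axes: before turn and after turn"""
    s=s or r.sense(); R0=rot(s['tcp_rot']); dp=np.array(p)-s['eef_pos']
    w=np.degrees(Ro.from_matrix(R0.T@R).as_rotvec())
    print('t',round(float(s.get('clock',0)),2),'turn',w.round(2),'shift now',(R0.T@dp/10).round(3),'shift after turn',(R.T@dp/10).round(3))
def st():
    s=r.sense(); R=rot(s['tcp_rot']); print('clk',round(s['clock'],2),'pos',s['eef_pos'].round(1),'x',R[:,0].round(4),'z',R[:,2].round(4),'open',round(s['opening'],3),'F',s['contact_force'].round(1)); return s
E
python3 - <<'E'
from h import *
s,p,d=snap('top','top1')
P=cloud('top',d)
for n,uv in dict(c_a=(161,261),c_b=(162,303),c_c=(460,213),c_d=(485,306),fix=(312,262),s1=(394,203),s2=(513,256),cov=(376,285),rib=(377,285),bench=(300,350),case=(300,190),mat=(440,360)).items():
    print(n,P[uv[1],uv[0]].round(1), plane('top',uv,0)[0].round(1))
im=cv2.resize(p[170:330,225:345,::-1],None,fx=5,fy=5,interpolation=cv2.INTER_CUBIC)[:600]
im=cv2.resize(p[170:320,225:425,::-1],(800,600),interpolation=cv2.INTER_CUBIC); cv2.imwrite('pics/top1z.png',im)
E
```

```text
c_a [554.4 393.5   9.2] [555.5 396.6   0. ]
c_b [458.  388.9  11.6] [458.4 392.8   0. ]
c_c [ 644.1 -298.3    9.1] [ 645.9 -300.7    0. ]
c_d [ 430.4 -339.1   11.6] [ 430.5 -342.5    0. ]
fix [539.7  44.7  25.3] [542.3  45.6   0. ]
s1 [ 671.  -147.2   16.7] [ 674.7 -149.4    0. ]
s2 [ 540.2 -408.3   16.5] [ 541.9 -414.3    0. ]
cov [483.2 -96.1  35.3] [485.1 -99.2   0. ]
rib [483.3 -98.6  32. ] [ 485.  -101.5    0. ]
bench [344.3  77.6   4.2] [344.1  77.9   0. ]
case [688.9  63.8  97.4] [713.4  69.4   0. ]
mat [ 314.1 -234.     1.5] [ 313.9 -234.3    0. ]
```

View pics/top1z.png

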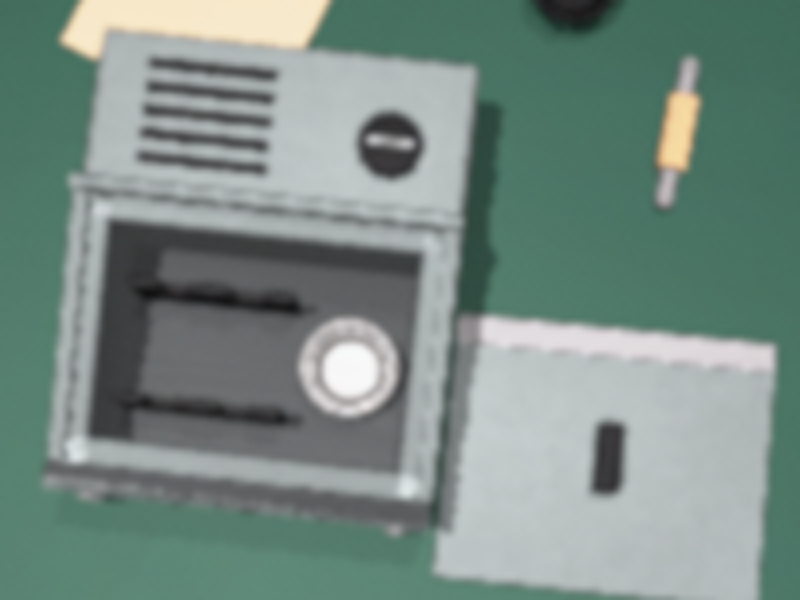

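Run:
```python
from h import *
s=st()
p,d=load('top1')[1:]
P=cloud('top',d)
# machine edges from zoom px -> orig px = (x/4+225, y/4+170)
z=lambda x,y,h: plane('top',(x/4+225,y/4+170),h)[0]
fl,fr=z(50,470,75),z(435,515,75); 
print('front',fl.round(1),fr.round(1),'yaw of y axis',np.degrees(np.arctan2(*(fl-fr)[1::-1])).round(2))
a,b=z(105,30,94),z(478,66,94); print('rear case',a.round(1),b.round(1),np.degrees(np.arctan2(*(a-b)[1::-1])).round(2))
for yaw in (83,-97): go(down(yaw),[500,40,300])
```

```text
clk 0.2 pos [ 248.4 -573.2  230.8] x [-3.e-04  8.e-04 -1.e+00] z [ 3.975e-01 -9.176e-01 -8.000e-04] open 0.999 F [-0.1  0.7  0.1]
front [484.5 204.5  75. ] [454.4  -1.5  75. ] yaw of y axis 81.71
rear case [721.3 169.5  94. ] [694.2 -32.3  94. ] 82.35
t 0.2 turn [-1.4958e+02 -2.0000e-02 -6.0000e-02] shift now [ -6.878  47.469 -46.272] shift after turn [ -6.917 -17.503  63.933]
t 0.2 turn [ 3.042e+01 -5.000e-02  1.000e-02] shift now [ -6.878  47.469 -46.272] shift after turn [ -6.917  17.503 -63.933]
```

Request:
jog_arm(
  series=[
    [8,0,0,0,0,0,1],
    [8,0,0,0,0,0,1],
    [8,0,0,0,0,0,1],
    [7.4,0,0,0,0,0,1],
    [0,0,0,-0.5,1.25,-4.56,1],
    [0,0,0,-0.5,1.25,-4.56,1],
    [0,0,0,-0.5,1.25,-4.56,1],
    [0,0,0,-0.5,1.25,-4.56,1],
    [0,0,0,-0.5,1.25,-4.56,1],
    [0,0,0,-0.5,1.25,-4.56,1],
    [0,0,0,-0.5,1.25,-4.56,1],
    [0,0,0,-0.5,1.25,-4.56,1],
    [0,0,0,-0.5,1.25,-4.56,1],
    [0,0,0,-0.5,1.25,-4.56,1],
    [0,0,0,-0.5,1.25,-4.56,1],
    [0,0,0,-0.5,1.25,-4.56,1],
    [0,0,0,-0.5,1.25,-4.56,1],
    [0,0,0,-0.5,1.25,-4.56,1],
    [0,0,0,0,0,0,1],
    [0,0,0,0,0,0,1],
  ],
)

```text
clock: 2.2
eef_pos: [510.2, 35.3, 301.0]
tcp_rot: [-0.969, 1.57, -2.677]
contact_force: [0.5, -0.6, -0.8]
opening: 0.999
```

Run:
```python
from h import *
s=st(); snap('wrist','w1')
```

```text
clk 2.2 pos [510.2  35.3 301. ] x [-8.e-04 -4.e-04 -1.e+00] z [-1.362e-01 -9.907e-01  5.000e-04] open 0.999 F [ 0.5 -0.6 -0.8]
```

View pics/w1.png

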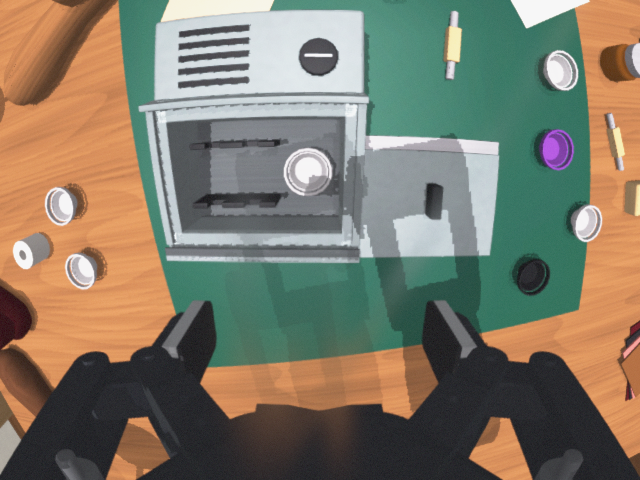

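The wrist view shows the whole machine, with the fixed cup at (309,172) and the combs at rows 143 and 200. The cover's rib is at (434,200), with its lip at the top edge. I'll fit the geometry from the depth.

Run:
```python
from h import *
s,p,d=load('w1'); P=cloud('wrist',d,s); Q=P.reshape(-1,3)
ok=np.isfinite(Q[:,0]); 
print('mat z', np.nanmedian(P[330:345,260:330,2]))
# fixed cup rim
def circ(pts):
    A=np.c_[2*pts,np.ones(len(pts))]; b=(pts**2).sum(1); x=np.linalg.lstsq(A,b,rcond=None)[0]; return x[:2],np.sqrt(x[2]+x[0]**2+x[1]**2)
def rim(c,z0,z1,P=Q):
    m=ok&(np.hypot(P[:,0]-c[0],P[:,1]-c[1])<33)&(P[:,2]>z0)&(P[:,2]<z1)
    return circ(P[m,:2]),m.sum(),np.median(P[m,2])
print('fixed',rim((540,45),36.5,42))
for n,c in dict(a=(555,393),b=(458,389),c=(644,-298),d=(430,-339)).items():
    print(n,rim(c,27,34))
# machine frame yaw -8
a=np.radians(-8); ex=np.array([np.cos(a),np.sin(a)]); ey=np.array([-ex[1],ex[0]])
M=np.c_[Q[:,:2]@ex,Q[:,:2]@ey,Q[:,2]]
# profile along x through several y strips around machine
for yy in (100,130,150,180,200,210,220):
    m=ok&(abs(M[:,1]-yy)<2); 
    if m.sum()==0: continue
    o=np.argsort(M[m,0]); X=M[m][o]; 
    X=X[(X[:,0]>370)&(X[:,0]<680)]
    print(yy,[(round(float(x[0])),round(float(x[2]))) for x in X[::max(1,len(X)//45)]])
```

```text
mat z 0.5029097372876095
fixed ((array([540.22179134,  44.25402892]), np.float64(24.79964211251896)), np.int64(381), np.float64(38.294421820006164))
a ((array([554.34234689, 386.78909791]), np.float64(24.85689579560795)), np.int64(224), np.float64(28.958142491498876))
b ((array([458.97197555, 381.62197904]), np.float64(24.757603430146656)), np.int64(204), np.float64(29.011667151337747))
c ((array([ 640.89480443, -294.00939853]), np.float64(24.84706795053074)), np.int64(267), np.float64(29.110115025190737))
d ((array([ 432.15552409, -334.39153754]), np.float64(24.883453486638636)), np.int64(212), np.float64(29.076092046023234))
100 [(371, 1), (396, 1), (446, 88), (458, 74), (471, 44), (474, 5), (497, 5), (510, 373), (510, 376), (511, 382), (511, 374), (511, 382), (511, 388), (511, 388), (511, 393), (511, 380), (511, 378), (511, 395), (511, 379), (512, 388), (512, 390), (512, 397), (512, 392), (512, 390), (512, 394), (512, 379), (512, 395), (512, 379), (512, 382), (513, 390), (513, 385), (519, 402), (520, 400), (520, 404), (521, 404), (537, 28), (552, 5), (569, 5), (585, 7), (596, 106)
[... 2482 characters left out ...]
, (599, 124), (601, 127), (608, 106), (615, 93), (620, 94), (625, 96), (630, 93), (635, 95), (640, 95), (646, 94), (650, 95), (655, 94), (659, 96), (665, 96), (670, 93), (675, 94)]
220 [(370, 1), (379, 2), (389, 1), (398, 1), (407, 0), (446, 86), (452, 88), (456, 75), (461, 76), (467, 77), (471, 21), (471, 23), (472, 62), (477, 6), (496, 45), (500, 15), (503, 5), (511, 6), (518, 7), (525, 6), (532, 4), (540, 4), (547, 5), (554, 5), (563, 44), (569, 6), (576, 6), (584, 6), (588, 58), (592, 104), (596, 105), (599, 106), (603, 124), (611, 98), (616, 93), (621, 93), (626, 95), (630, 93), (634, 95), (639, 96), (645, 93), (649, 94), (654, 94), (659, 95), (664, 96), (669, 94), (673, 94), (678, 95)]
```

Run:
```python
from h import *
s,p,d=load('w1'); P=cloud('wrist',d,s); Q=P.reshape(-1,3); ok=np.isfinite(Q[:,0])
a=np.radians(-8); ex=np.array([np.cos(a),np.sin(a)]); ey=np.array([-ex[1],ex[0]])
M=np.c_[Q[:,:2]@ex,Q[:,:2]@ey,Q[:,2]]; M[~ok]=-999
# front wall inner face: points z 20..70 near x 471 -> fit; rear wall none
m=(M[:,0]>464)&(M[:,0]<480)&(M[:,1]>60)&(M[:,1]<220)&(M[:,2]>15)&(M[:,2]<65)
c=np.polyfit(M[m,1],M[m,0],1); print('front wall',m.sum(),c, np.degrees(np.arctan(c[0])), 'x mid',np.polyval(c,120))
# rear stop top z>118
m=(M[:,2]>115)&(M[:,2]<130)&(M[:,0]>590)&(M[:,0]<615)&(M[:,1]>20)&(M[:,1]<250)
y=np.arange(30,235,10); xx=[np.median(M[m&(abs(M[:,1]-t)<5),0]) if (m&(abs(M[:,1]-t)<5)).any() else np.nan for t in y]
g=np.isfinite(xx); c=np.polyfit(y[g],np.array(xx)[g],1); print('rear stop',c,np.degrees(np.arctan(c[0])),'y range',M[m,1].min(),M[m,1].max())
# ledge top
m=(M[:,2]>83)&(M[:,2]<92)&(M[:,0]>435)&(M[:,0]<460)&(M[:,1]>20)&(M[:,1]<250)
print('ledge y range',np.percentile(M[m,1],[0.5,99.5]), 'x',np.percentile(M[m,0],[1,99]))
for lo,hi in ((437,446),(446,450),(450,454),(454,458)):
    q=m&(M[:,0]>lo)&(M[:,0]<hi); print(lo,hi,q.sum(),np.median(M[q,2]) if q.any() else '')
# sill
for lo in range(455,474,2):
    q=(M[:,0]>lo)&(M[:,0]<lo+2)&(M[:,1]>60)&(M[:,1]<200)&(M[:,2]>68)&(M[:,2]<82); print('sill',lo+1,q.sum(),np.median(M[q,2]).round(2) if q.any() else '')
# combs
for lo,hi in ((490,506),(556,572)):
    q=(M[:,0]>lo)&(M[:,0]<hi)&(M[:,1]>60)&(M[:,1]<215)&(M[:,2]>15)&(M[:,2]<70)
    print('comb x top',np.percentile(M[q&(M[:,2]>52),0],[2,50,98]))
    b=np.arange(100,215,3)
    print([(int(t),round(float(M[q&(abs(M[:,1]-t)<1.5),2].max())) if (q&(abs(M[:,1]-t)<1.5)).any() else 0) for t in b])
# side walls of bay: floor y extent
q=(M[:,2]>3)&(M[:,2]<9)&(M[:,0]>476)&(M[:,0]<585)
print('floor y',np.percentile(M[q,1],[0.5,99.5]))
q=(M[:,2]>15)&(M[:,2]<60)&(M[:,0]>510)&(M[:,0]<550)&(M[:,1]>190)&(M[:,1]<225); print('left wall',np.percentile(M[q,1],[2,50,98]))
q=(M[:,2]>15)&(M[:,2]<60)&(M[:,0]>575)&(M[:,0]<587)&(M[:,1]>20)&(M[:,1]<70); print('right wall',np.percentile(M[q,1],[2,50,98]) if q.any() else '')
```

```text
front wall 1313 [7.02942701e-04 4.70850421e+02] 0.04027564334816163 x mid 470.93477442113164
rear stop [-7.15788167e-04  6.02106390e+02] -0.04101163398020752 y range 64.56169365798365 249.9863985714613
ledge y range [ 66.55340205 248.73597325] x [441.93811169 457.94159654]
437 446 570 86.31900200997578
446 450 590 87.01102863683079
450 454 606 87.97604785459842
454 458 663 88.41601073927632
sill 456 219 74.46
sill 458 184 74.79
sill 460 212 75.32
sill 462 230 75.78
sill 464 191 76.22
sill 466 205 76.85
sill 468 223 77.33
sill 470 284 76.88
sill 472 305 73.38
sill 474 20 78.25
comb x top [494.11360816 497.81532555 500.64690398]
[(100, 0), (103, 0), (106, 38), (109, 39), (112, 40), (115, 40), (118, 40), (121, 41), (124, 39), (127, 40), (130, 39), (133, 0), (136, 0), (139, 0), (142, 0), (145, 0), (148, 0), (151, 15), (154, 62), (157, 62), (160, 62), (163, 61), (166, 63), (169, 61), (172, 45), (175, 46), (178, 45), (181, 47), (184, 57), (187, 62), (190, 62), (193, 63), (196, 62), (199, 62), (202, 62), (205, 62), (208, 61), (211, 61), (214, 45)]
comb x top [557.90775819 561.0871381  568.5
[... 447 characters left out ...]
53.24978253]Traceback (most recent call last):
  File "<stdin>", line 29, in <module>
    return _quantile_unchecked(
        a, q, axis, out, overwrite_input, method, keepdims, weights)
    return _ureduce(a,
                    func=_quantile_ureduce_func,
    ...<5 lines>...
                    overwrite_input=overwrite_input,
                    method=method)
    r = func(a, **kwargs)
    result = _quantile(arr,
                       quantiles=q,
    ...<2 lines>...
                       out=out,
                       weights=wgt)
    slices_having_nans = np.isnan(arr[-1, ...])
                                  ~~~^^^^^^^^^
IndexError: index -1 is out of bounds for axis 0 with size 0
```

```bash
cat >> h.py <<'E'
MY=np.radians(-8); EX=np.array([np.cos(MY),np.sin(MY)]); EY=np.array([-EX[1],EX[0]])
def setters(f,zc=8):
    s,p,d=load(f); hsv=cv2.cvtColor(p,cv2.COLOR_RGB2HSV); P=cloud('wrist',d,s)
    out=[]
    for c in SEED:
        m=(np.hypot(P[...,0]-c[0],P[...,1]-c[1])<60)&(P[...,2]>4+zc-8)&(P[...,2]<25+zc-8)
        mm=cv2.morphologyEx(m.astype(np.uint8),cv2.MORPH_OPEN,np.ones((2,2),np.uint8))
        n,l,st_,ce=cv2.connectedComponentsWithStats(mm)
        k=1+np.argmax(st_[1:,4]); q=P[l==k]
        (cx,cy),(w,h),ang=cv2.minAreaRect(q[:,:2].astype(np.float32))
        bx=cv2.boxPoints(((cx,cy),(w,h),ang)); e=[bx[1]-bx[0],bx[2]-bx[1]]; e=max(e,key=np.linalg.norm)
        u,sg,vt=np.linalg.svd(q[:,:2]-q[:,:2].mean(0),full_matrices=False)
        print('setter',np.round([cx,cy],1),'size',round(w),round(h),'yaw box',np.degrees(np.arctan2(e[1],e[0])).round(1),'pca',np.degrees(np.arctan2(vt[0,1],vt[0,0])).round(1),'mean',q.mean(0).round(1),len(q))
SEED=[(671,-147),(540,-408)]
E
python3 - <<'E'
from h import *
setters('w1')
s,p,d=load('w1'); P=cloud('wrist',d,s)
# rib
m=(P[...,2]>22)&(P[...,2]<40)&(np.hypot(P[...,0]-485,P[...,1]+100)<60)
q=P[m]; print('rib',cv2.minAreaRect(q[:,:2].astype(np.float32)),np.percentile(q[:,2],95))
m=(P[...,2]>4)&(P[...,2]<13)&(np.hypot(P[...,0]-485,P[...,1]+100)<130)&(P[...,1]<-5)
mm=cv2.morphologyEx(m.astype(np.uint8),cv2.MORPH_OPEN,np.ones((3,3),np.uint8)); n,l,S,c=cv2.connectedComponentsWithStats(mm); k=1+np.argmax(S[1:,4]); q=P[l==k]
R=cv2.minAreaRect(q[:,:2].astype(np.float32)); print('panel',R,cv2.boxPoints(R).round(1).tolist())
E
```

```text
Traceback (most recent call last):
  File "h.py", line 52, in setters
    u,sg,vt=np.linalg.svd(q[:,:2]-q[:,:2].mean(0),full_matrices=False)
            ~~~~~~~~~~~~~^^^^^^^^^^^^^^^^^^^^^^^^^^^^^^^^^^^^^^^^^^^^^
numpy.linalg.LinAlgError: SVD did not converge
```

```bash
sed -i 's/q=P\[l==k\]$/q=P[(l==k)\&m]/; s/        mm=cv2.morphologyEx.*/        mm=m.astype(np.uint8)/' h.py
python3 - <<'E'
from h import *
setters('w1')
s,p,d=load('w1'); P=cloud('wrist',d,s)
m=(P[...,2]>22)&(P[...,2]<40)&(np.hypot(P[...,0]-485,P[...,1]+100)<60)
q=P[m]; print('rib',cv2.minAreaRect(q[:,:2].astype(np.float32)),np.percentile(q[:,2],95))
m=(P[...,2]>4)&(P[...,2]<13)&(np.hypot(P[...,0]-485,P[...,1]+100)<130)&(P[...,1]<-5)
n,l,S,c=cv2.connectedComponentsWithStats(m.astype(np.uint8)); k=1+np.argmax(S[1:,4]); q=P[(l==k)&m]
R=cv2.minAreaRect(q[:,:2].astype(np.float32)); print('panel',R,cv2.boxPoints(R).round(1).tolist())
# combs near slot detail in machine coords
Q=P.reshape(-1,3);M=np.c_[Q[:,:2]@EX,Q[:,:2]@EY,Q[:,2]]
for lo,hi in ((494,501),(557,565)):
    q=(M[:,0]>lo)&(M[:,0]<hi)&(M[:,2]>57)&(M[:,2]<66); y=np.sort(M[q,1]); g=np.where(np.diff(y)>8)[0]; print(lo,[(y[i].round(1),y[i+1].round(1)) for i in g],y[0].round(1),y[-1].round(1))
for c in [(540,44)]: go(down(-8),[0,0,0])
E
```

```text
setter [ 673.7 -147.7] size 17 89 yaw box -13.0 pca 166.9 mean [ 672.3 -146.1   13.1] 784
setter [ 543.3 -408.3] size 88 18 yaw box 16.3 pca -163.8 mean [ 543.8 -405.5   12.1] 513
rib ((486.3775939941406, -98.47747802734375), (14.455580711364746, 40.17939758300781), 84.00504302978516) 34.571333441779615
panel ((485.8336486816406, -101.22341918945312), (179.18582153320312, 149.6451416015625), 82.1191635131836) [[399.3999938964844, -179.6999969482422], [547.7000122070312, -200.1999969482422], [572.2000122070312, -22.700000762939453], [424.0, -2.200000047683716]]
494 [(np.float64(83.1), np.float64(152.6)), (np.float64(170.0), np.float64(185.6)), (np.float64(210.5), np.float64(226.5))] 82.9 253.4
557 [(np.float64(170.3), np.float64(185.7)), (np.float64(210.0), np.float64(227.0)), (np.float64(243.6), np.float64(251.8))] 152.5 253.7
t 2.25 turn [-8.992e+01 -1.000e-02  7.000e-02] shift now [ 30.142 -50.002  10.404] shift after turn [ 30.09  -10.496 -50.014]
```

Run:
```python
from h import *
go(down(-103),[673,-147.3,120]);
```

```text
t 2.25 turn [5.08 0.04 0.05] shift now [18.083 18.674 15.733] shift after turn [18.09  19.98  14.029]
```

Request:
jog_arm(
  series=[
    [5,0,0,0,0,0,1],
    [0,0,0,0,2.86,2,1],
    [0,0,0,2,2.86,2,1],
    [0,0,0,3,2.86,2,1],
    [0,0,0,3,2.86,2,1],
    [0,0,0,3.5,2.86,2,1],
    [0,0,0,3.5,2.86,2,1],
    [0,0,0,3,2.82,2,1],
    [0,0,0,0,0,0,1],
    [0,0,0,0,0,0,1],
  ],
)

```text
clock: 3.25
eef_pos: [672.1, -148.8, 119.9]
tcp_rot: [-1.546, 1.568, 2.937]
contact_force: [-0.5, 0.4, 0.3]
opening: 1.002
```

Run:
```python
from h import *
s=st(); snap('wrist','w2'); SEED.pop(); setters('w2'); go(down(-103),[673,-147.3,3])
```

```text
clk 3.25 pos [ 672.1 -148.8  119.9] x [-3.e-03  6.e-04 -1.e+00] z [-2.275e-01 -9.738e-01  1.000e-04] open 1.002 F [-0.5  0.4  0.3]
setter [ 673.7 -148. ] size 16 89 yaw box -13.2 pca 166.9 mean [ 676.  -148.7   13.8] 2250
t 3.3 turn [-0.09 -0.    0.06] shift now [11.833  0.032 -0.082] shift after turn [11.833  0.021 -0.082]
```

View pics/w2.png

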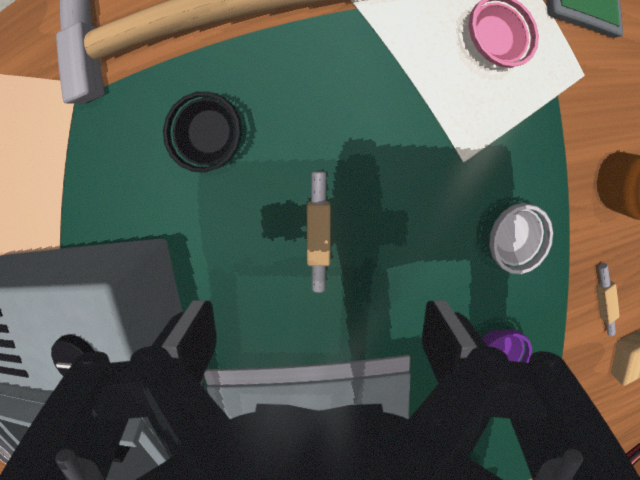

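The setter sits between the fingers at (318,232), and this measurement agrees with the first. I'll descend and grip.

Request:
jog_arm(
  series=[
    [0,0,0,4,0.1,-0.05,1],
    [0,0,0,4,0.05,0,0.6],
    [0,0,0,2.7,0,0,0.5],
    [0,0,0,1,0,0,0.5],
    [0,0,0,0,0,0,0],
    [0,0,0,0,0,0,0],
    [0,0,0,0,0,0,0],
    [0,0,0,0,0,0,0],
    [0,0,0,0,0,0,0],
    [0,0,0,0,0,0,0],
    [0,0,0,-3,0,0,0],
    [0,0,0,-4,0,0,0],
    [0,0,0,-4,0,0,0],
    [0,0,0,-4,0,0,0],
    [0,0,0,0,0,0,0],
  ],
  force=40,
)

```text
clock: 4.8
eef_pos: [679.0, -147.5, 161.9]
tcp_rot: [1.583, 1.56, -0.214]
contact_force: [0.5, -0.9, 0.2]
opening: 0.17
```

Run:
```python
from h import *
s=st(); snap('wrist','w3'); go(down(-98),[554.6,143.4,150]); go(down(-98),[548.9,102.8,150])
```

```text
clk 4.8 pos [ 679.  -147.5  161.9] x [ 0.011  -0.0024 -0.9999] z [-2.246e-01 -9.745e-01 -1.000e-04] open 0.17 F [ 0.5 -0.9  0.2]
t 4.85 turn [-4.98  0.01 -0.42] shift now [  0.746 -18.507 -25.561] shift after turn [  0.88  -16.213 -27.07 ]
t 4.85 turn [-4.98  0.01 -0.42] shift now [  0.748 -18.15  -21.476] shift after turn [  0.88  -16.212 -22.97 ]
```

View pics/w3.png

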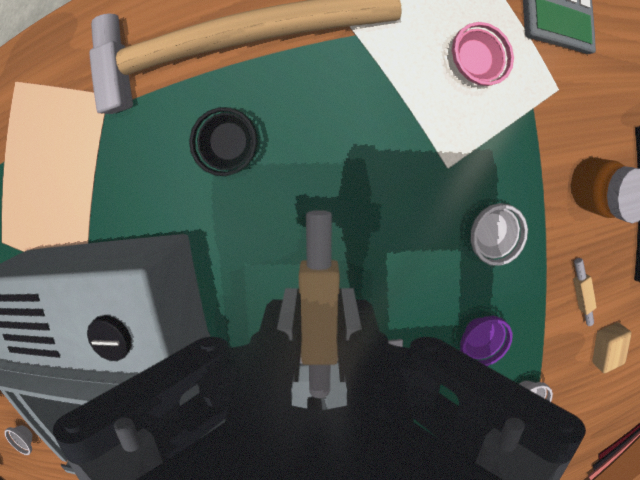

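Request:
jog_arm(
  series=[
    [-5,0,0,0,0,0,0],
    [0,0,0,0,-2,-3.4,0],
    [0,0,0,0,-2,-3.4,0],
    [0,0,0,0,-2,-3.4,0],
    [0,0,0,0,-2,-3.4,0],
    [0,0,0,0,-2,-3.4,0],
    [0,0,0,0,-2,-3.4,0],
    [0,0,0,0,-2,-3.4,0],
    [0,0,0,0,-2,-3.2,0],
    [0,0,0,0,0,0,0],
    [0,0,0,0,0,0,0],
    [0,0,0,0,0,0,0],
  ],
)

```text
clock: 6.05
eef_pos: [554.3, 142.2, 153.9]
tcp_rot: [-0.52, 1.57, -2.231]
contact_force: [1.0, 0.3, 0.1]
opening: 0.171
```

Run:
```python
from h import *
s=st(); snap('wrist','w4'); go(down(-98),[554.6,143.4,130])
```

```text
clk 6.05 pos [554.3 142.2 153.9] x [-3.e-04 -4.e-04 -1.e+00] z [-1.389e-01 -9.903e-01  5.000e-04] open 0.171 F [1.  0.3 0.1]
t 6.1 turn [-0.03  0.02  0.01] shift now [ 2.397 -0.004 -0.146] shift after turn [ 2.397 -0.005 -0.146]
```

View pics/w4.png

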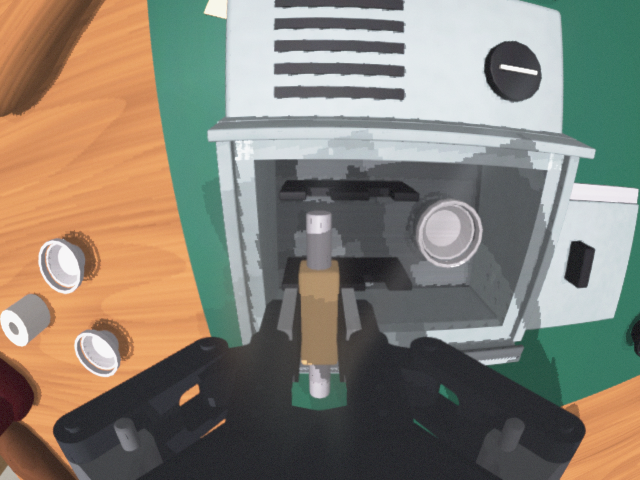

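Run:
```python
from h import *
s,p,d=load('w4'); P=cloud('wrist',d,s); R=rot(s['tcp_rot']); T=(P-s['eef_pos'])@R
for v in range(205,405,8): print(v,T[v,318].round(1),T[v,320].round(1))
Q=P.reshape(-1,3);M=np.c_[Q[:,:2]@EX,Q[:,:2]@EY,Q[:,2]]
for lo,hi in ((490,503),(555,568)):
    q=(M[:,0]>lo)&(M[:,0]<hi)&(M[:,2]>57)&(M[:,2]<66); y=np.sort(M[q,1]); g=np.where(np.diff(y)>6)[0]; print(lo,[(y[i].round(1),y[i+1].round(1)) for i in g],y[0].round(1),y[-1].round(1), np.percentile(M[q,0],[5,50,95]))
q=(np.hypot(Q[:,0]-540,Q[:,1]-44)<33)&(Q[:,2]>36.5)&(Q[:,2]<42)
A=np.c_[2*Q[q,:2],np.ones(q.sum())]; x=np.linalg.lstsq(A,(Q[q,:2]**2).sum(1),rcond=None)[0]; print('fixed',x[:2])
```

```text
205 [149.9  14.5  -1.2] [147.   15.1   0.3]
213 [-1.9 42.  -0.9] [-2.1 42.1 -0.2]
221 [-5.4 39.7 -0.9] [-6.9 40.1 -0.2]
229 [-5.5 36.6 -0.9] [-6.4 36.8 -0.2]
237 [-5.5 33.4 -0.9] [-6.2 33.6 -0.2]
245 [-4.9 30.  -0.9] [-5.4 30.2 -0.2]
253 [-5.5 26.9 -0.9] [-6.7 27.3 -0.2]
261 [-5.7 23.7 -0.9] [-6.2 23.9 -0.2]
269 [-5.8 20.4 -0.9] [-6.3 20.6 -0.1]
277 [-8.1 17.9 -0.9] [-8.6 18.1 -0.1]
285 [-8.9 14.9 -0.9] [-9.4 15.1 -0.1]
293 [-9.1 11.5 -0.9] [-8.9 11.4 -0.1]
301 [-9.2  8.  -0.9] [-8.7  7.8 -0.1]
309 [-9.1  4.4 -0.9] [-9.2  4.5 -0.1]
317 [-9.7  1.1 -0.9] [-8.3  0.3 -0.1]
325 [-8.6 -3.3 -0.9] [-9.4 -2.8 -0.1]
333 [-9.1 -6.9 -0.9] [-8.9 -7.  -0.1]
341 [ -9.3 -10.7  -0.9] [ -9.1 -10.9  -0.1]
349 [ -9.2 -14.9  -0.9] [ -8.7 -15.2  -0.1]
357 [ -9.5 -18.8  -0.9] [ -9.2 -19.   -0.1]
365 [ -5.5 -26.   -0.9] [ -6.9 -25.   -0. ]
373 [ -7.  -29.5  -0.9] [ -6.1 -30.1  -0. ]
381 [ -5.  -35.7  -0.9] [ -6.8 -34.3  -0. ]
389 [ -6.4 -39.5  -0.9] [ -5.3 -40.4   0. ]
397 [ -6.1 -44.8  -0.9] [ -5.7 -45.2   0. ]
490 [(np.float64(84.0), np.float64(153.1)), (np.float64(170.1), np.float64(186.1)), (np.float64(203.8), np.float64(232.7)), (np.float64(244.1), np.float64(252.8))] 82.1 253.2 [493.78172362 498.29320607 500.67420455]
555 [(np.float64(83.9), np.float64(152.1)), (np.float64(170.1), np.float64(185.8)), (np.float64(210.7), np.float64(227.4)), (np.float64(244.3), np.float64(252.5))] 81.9 253.4 [558.25834772 561.63104774 564.55561993]
fixed [540.75700193  44.52369697]
```

Request:
jog_arm(
  series=[
    [0,0,0,3.5,0.2,0,0],
    [0,0,0,3,0,0,0],
    [0,0,0,2,0,0,0],
    [0,0,0,1,0,0,0],
    [0,0,0,0.5,0,0,0],
    [0,0,0,0.3,0,0,0],
    [0,0,0,0,0,0,0],
  ],
)

```text
clock: 6.8
eef_pos: [556.7, 142.5, 51.7]
tcp_rot: [1.95, 1.57, 0.239]
contact_force: [-0.0, 0.4, -0.7]
opening: 0.172
```

Request:
jog_arm(
  series=[
    [0,0,0,0.2,0,0,0],
    [0,0,0,0,0,0,0],
  ],
)

```text
clock: 7.0
eef_pos: [556.5, 142.7, 49.8]
tcp_rot: [1.942, 1.57, 0.232]
contact_force: [-0.3, -0.3, -0.2]
opening: 0.175
```

Request:
jog_arm(
  series=[
    [0,0,0,0.15,0,0,0],
    [0,0,0,0.0,0,0,0],
  ],
)

```text
clock: 7.2
eef_pos: [556.6, 142.8, 48.4]
tcp_rot: [1.972, 1.57, 0.262]
contact_force: [-0.9, -0.4, 4.3]
opening: 0.172
```

Request:
jog_arm(
  series=[
    [0,0,0,0.15,0,0,0],
    [0,0,0,0.0,0,0,0],
  ],
)

```text
clock: 7.4
eef_pos: [556.7, 142.8, 48.1]
tcp_rot: [2.036, 1.57, 0.326]
contact_force: [-5.6, -1.6, 19.5]
opening: 0.174
```

Run:
```python
from h import *
s,p,d=snap('wrist','w5'); P=cloud('wrist',d,s); R=rot(s['tcp_rot']); T=(P-s['eef_pos'])@R
cv2.imwrite('pics/w5z.png',cv2.resize(p[200:440,150:470,::-1],(800,600),interpolation=cv2.INTER_CUBIC))
```

```text
(no output)
```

View pics/w5z.png

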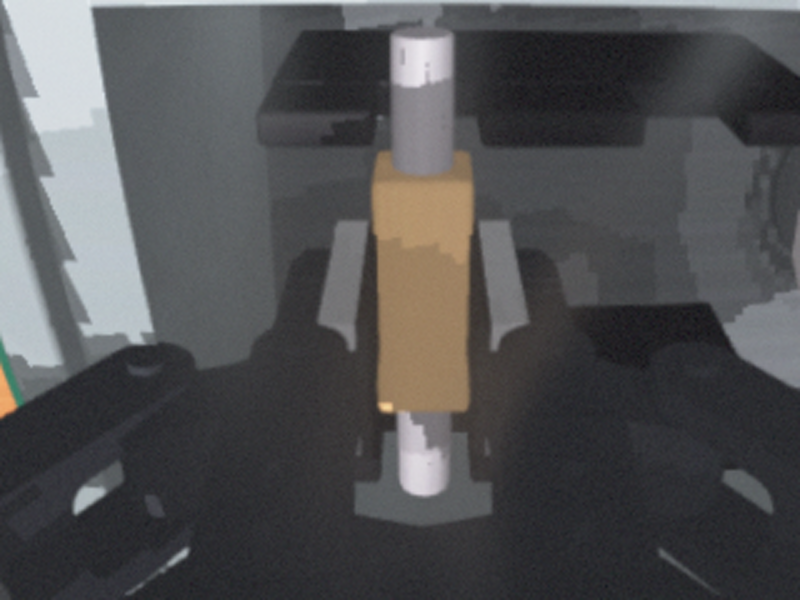

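The setter is seated in slot b. The left finger is close to the wall, so I'll open only a little.

Request:
jog_arm(
  series=[
    [0,0,0,0,0,0,0.24],
    [0,0,0,0,0,0,0.24],
    [0,0,0,-0.5,0,0,0.24],
  ],
  force=20,
)

```text
clock: 7.75
eef_pos: [556.2, 142.4, 51.8]
tcp_rot: [1.468, 1.57, -0.242]
contact_force: [0.2, -0.3, -0.1]
opening: 0.24
```

Request:
jog_arm(
  series=[
    [0,0,0,-1,0,0,0.26],
    [0,0,0,-2,0,0,0.26],
    [0,0,0,-4,0,0,0.3],
    [0,0,0,-4,0,0,1],
    [0,0,0,0,0,0,1],
  ],
)

```text
clock: 8.25
eef_pos: [559.6, 143.6, 167.2]
tcp_rot: [1.97, 1.562, 0.26]
contact_force: [1.6, 0.3, -0.1]
opening: 0.632
```

Run:
```python
from h import *
s=st(); snap('wrist','w6'); go(down(-74),[543,-407.5,120])
```

```text
clk 8.25 pos [559.6 143.6 167.2] x [ 0.009   0.0024 -1.    ] z [-0.1387 -0.9903 -0.0036] open 0.632 F [ 1.6  0.3 -0.1]
t 8.3 turn [-23.97  -0.07  -0.35] shift now [ 4.369  6.103 54.767] shift after turn [  4.467 -16.644  52.524]
```

View pics/w6.png

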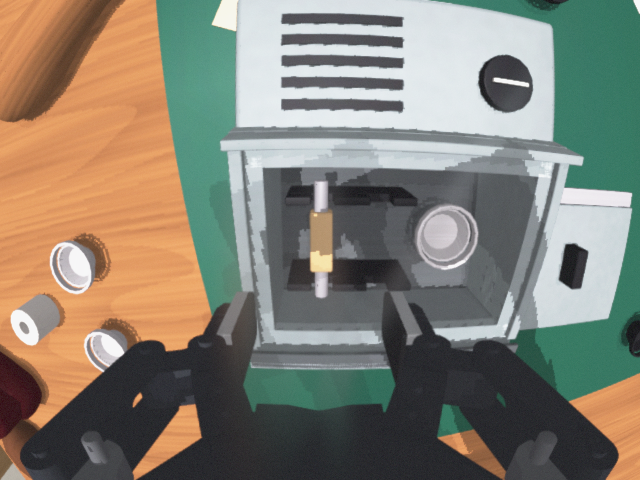

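Request:
jog_arm(
  series=[
    [-8,0,0,0,0,0,1],
    [-8,0,0,0,0,0,1],
    [-8,0,0,0,0,0,1],
    [0,0,0,0,-1.4,4.35,1],
    [0,0,0,0,-1.4,4.4,1],
    [0,0,0,0,-1.4,4.4,1],
    [0,0,0,0,-1.4,4.4,1],
    [0,0,0,0,-1.4,4.4,1],
    [0,0,0,0,-1.4,4.4,1],
    [0,0,0,0,-1.4,4.4,1],
    [0,0,0,0,-1.4,4.4,1],
    [0,0,0,0,-1.4,4.4,1],
    [0,0,0,1,-1.4,4.4,1],
    [0,0,0,2,-1.4,4.4,1],
    [0,0,0,2,-1.3,4.3,1],
    [0,0,0,0,0,0,1],
    [0,0,0,0,0,0,1],
  ],
)

```text
clock: 10.0
eef_pos: [539.7, -409.3, 109.3]
tcp_rot: [-2.587, 1.567, 2.403]
contact_force: [-0.4, 0.8, 0.8]
opening: 1.003
```

Run:
```python
from h import *
s=st(); snap('wrist','w7'); SEED[:]=[(543,-407)]; setters('w7'); go(down(-74),[543.3,-408,10])
```

```text
clk 10.0 pos [ 539.7 -409.3  109.3] x [-0.0025  0.0023 -1.    ] z [ 0.2741 -0.9617 -0.0029] open 1.003 F [-0.4  0.8  0.8]
setter [ 542.8 -408.6] size 88 16 yaw box 16.3 pca -163.5 mean [ 545.9 -408.2   13.7] 2394
t 10.05 turn [-0.02 -0.12  0.06] shift now [10.03   0.313  0.048] shift after turn [10.031  0.302  0.028]
```

View pics/w7.png

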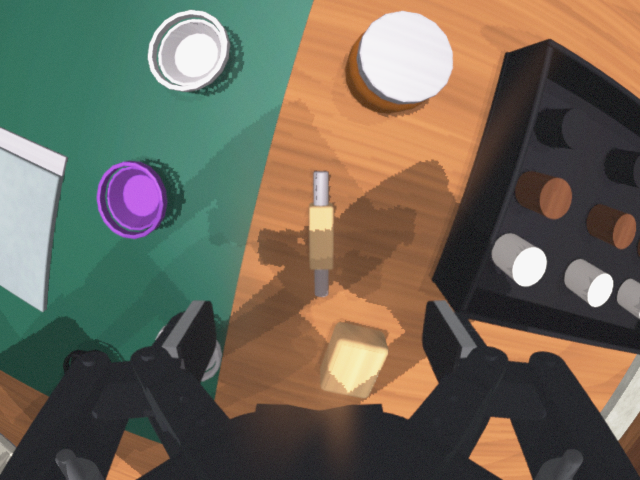

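Request:
jog_arm(
  series=[
    [0,0,0,4,0.3,0.03,0.6],
    [0,0,0,4,0,0,0.5],
    [0,0,0,2,0,0,0.5],
    [0,0,0,0.5,0,0,0.5],
    [0,0,0,0,0,0,0.4],
    [0,0,0,0,0,0,0],
    [0,0,0,0,0,0,0],
    [0,0,0,0,0,0,0],
    [0,0,0,0,0,0,0],
    [0,0,0,0,0,0,0],
  ],
  force=40,
)

```text
clock: 11.05
eef_pos: [545.2, -409.2, 8.5]
tcp_rot: [0.811, 1.568, -0.481]
contact_force: [1.3, 2.3, 7.3]
opening: 0.171
```

Request:
jog_arm(
  series=[
    [0,0,0,-3,0,0,0],
    [0,0,0,-4,0,0,0],
    [0,0,0,-4,0,0,0],
    [0,0,0,-4,0,0,0],
    [0,0,0,0,0,0,0],
    [0,0,0,0,0,0,0],
  ],
)

```text
clock: 11.65
eef_pos: [544.5, -409.2, 158.3]
tcp_rot: [0.63, 1.568, -0.662]
contact_force: [0.0, -0.7, -1.6]
opening: 0.174
```

Run:
```python
from h import *
s=st();  go(down(-98),[549.5,102.8,155]); snap('wrist','w8');snap('top','t2')
```

```text
clk 11.65 pos [ 544.5 -409.2  158.3] x [ 0.0026 -0.002  -1.    ] z [ 0.2759 -0.9612  0.0026] open 0.174 F [ 0.  -0.7 -1.6]
t 11.65 turn [24.02  0.12 -0.14] shift now [  0.232  14.607 -49.077] shift after turn [  0.333  -6.631 -50.773]
```

View pics/w8.png

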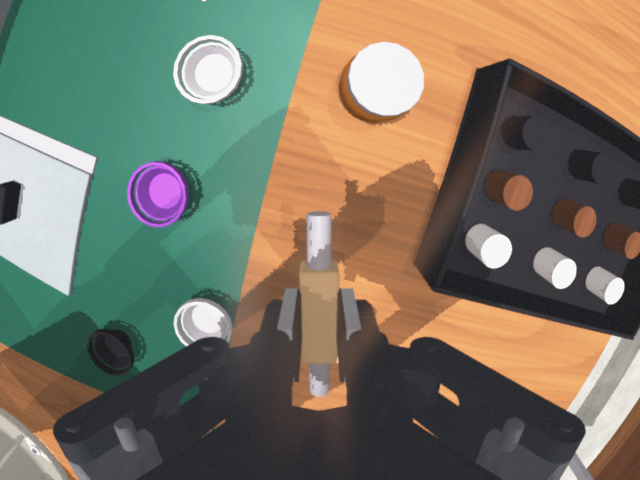

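Request:
jog_arm(
  series=[
    [8,0,0,0,0,0,0],
    [8,0,0,0,0,0,0],
    [8,0,0,0,0,0,0],
    [0,0,0,0,-0.5,-4.2,0],
    [0,0,0,0,-0.55,-4.2,0],
    [0,0,0,0,-0.55,-4.2,0],
    [0,0,0,0,-0.55,-4.2,0],
    [0,0,0,0,-0.55,-4.2,0],
    [0,0,0,0,-0.55,-4.2,0],
    [0,0,0,0,-0.55,-4.2,0],
    [0,0,0,0,-0.55,-4.2,0],
    [0,0,0,0,-0.55,-4.2,0],
    [0,0,0,0,-0.55,-4.2,0],
    [0,0,0,0,-0.55,-4.2,0],
    [0,0,0,0,-0.55,-4.3,0],
    [0,0,0,0,0,0,0],
    [0,0,0,0,0,0,0],
    [0,0,0,0,0,0,0],
  ],
)

```text
clock: 13.55
eef_pos: [548.5, 99.7, 155.4]
tcp_rot: [-1.105, 1.569, -2.815]
contact_force: [-0.0, -0.7, -0.9]
opening: 0.176
```

```bash
cat > sm.py <<'E'
from h import *
import sys
s=st(); s2,p,d=snap('wrist',sys.argv[1]); P=cloud('wrist',d,s); R=rot(s['tcp_rot']); T=(P-s['eef_pos'])@R
m=(abs(T[...,2])<3)&(T[...,0]>-13)&(T[...,0]<9)&(abs(T[...,1])<60)
q=T[m]; print('y ends',np.percentile(q[:,1],[1,99]),'z',q[:,2].mean(),'top x',np.median(q[abs(q[:,1])<15,0]))
e=s['eef_pos']; print("mach x',y'",e[:2]@EX,e[:2]@EY)
E
python3 sm.py w9; python3 -c "
from h import *
p=529.8*EX+178*EY; go(down(-98),[*p,60])"
```

```text
clk 13.55 pos [548.5  99.7 155.4] x [-1.9e-03 -6.0e-04 -1.0e+00] z [-1.389e-01 -9.903e-01  9.000e-04] open 0.176 F [-0.  -0.7 -0.9]
y ends [-44.71578733  41.43437587] z -0.03637734250359305 top x -6.987536692158116
mach x',y' 529.2818638345329 175.09452301414476
t 13.6 turn [-0.03  0.04  0.08] shift now [ 9.568  0.04  -0.325] shift after turn [ 9.569  0.027 -0.318]
```

View pics/w9.png

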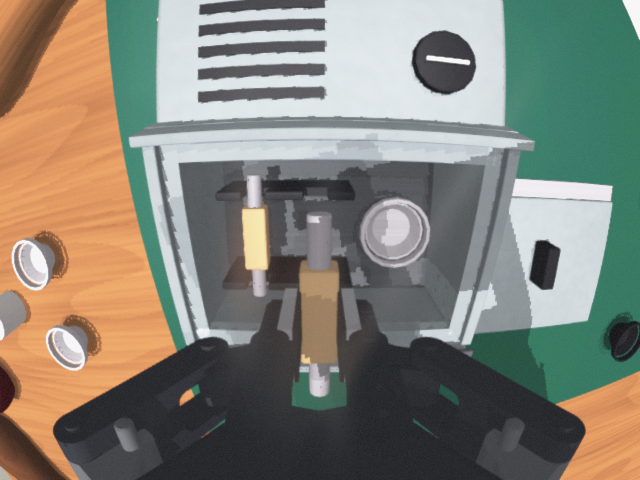

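Request:
jog_arm(
  series=[
    [0,0,0,3.5,0.2,-0.3,0],
    [0,0,0,3,0,0,0],
    [0,0,0,2,0,0,0],
    [0,0,0,1,0,0,0],
    [0,0,0,0.5,0,0,0],
    [0,0,0,0.3,0,0,0],
    [0,0,0,0,0,0,0],
  ],
)

```text
clock: 14.3
eef_pos: [552.1, 103.0, 53.9]
tcp_rot: [1.889, 1.57, 0.178]
contact_force: [-0.2, 0.0, -1.5]
opening: 0.171
```

Request:
jog_arm(
  series=[
    [0,0,0,0.2,0,0,0],
    [0,0,0,0.1,0,0,0],
    [0,0,0,0,0,0,0],
  ],
)

```text
clock: 14.6
eef_pos: [551.7, 103.3, 50.7]
tcp_rot: [1.928, 1.57, 0.218]
contact_force: [0.3, 0.4, -1.0]
opening: 0.169
```

Request:
jog_arm(
  series=[
    [0,0,0,0.2,0,0,0],
    [0,0,0,0,0,0,0],
  ],
)

```text
clock: 14.8
eef_pos: [551.9, 103.3, 50.0]
tcp_rot: [1.884, 1.57, 0.174]
contact_force: [-4.7, -1.4, 18.0]
opening: 0.173
```

Request:
jog_arm(
  series=[
    [0,0,0,0,0,0,0.26],
    [0,0,0,0,0,0,0.26],
    [0,0,0,-0.5,0,0,0.26],
    [0,0,0,-1.5,0,0,0.26],
    [0,0,0,-3,0,0,0.3],
    [0,0,0,-4,0,0,1],
    [0,0,0,-3,0,0,1],
    [0,0,0,0,0,0,1],
    [0,0,0,0,0,0,1],
  ],
  force=20,
)

```text
clock: 15.7
eef_pos: [552.0, 103.3, 169.8]
tcp_rot: [1.896, 1.568, 0.186]
contact_force: [-0.6, -0.0, -2.3]
opening: 0.954
```

```bash
cat >> h.py <<'E'
def cups(f,cs,z0=27,z1=34):
    s,p,d=load(f); P=cloud('wrist',d,s); Q=P.reshape(-1,3)
    for c in cs:
        c=np.array(c,float)
        for rad in (40,30,29):
            m=(np.hypot(Q[:,0]-c[0],Q[:,1]-c[1])<rad)&(Q[:,2]>z0)&(Q[:,2]<z1)
            if m.sum()<10: print('none',c); break
            pts=Q[m,:2]; x=np.linalg.lstsq(np.c_[2*pts,np.ones(len(pts))],(pts**2).sum(1),rcond=None)[0]; c=x[:2]; rr=np.sqrt(x[2]+c@c)
        else: print('cup',c.round(1),'r',rr.round(1),'n',m.sum(),'z',np.median(Q[m,2]).round(1))
E
python3 -c "
from h import *
st(); snap('wrist','w10'); cups('w10',[(554.3,386.8),(459,381.6)]); cups('w10',[(540.5,44.4)],36.5,42); go(down(-8),[554.3,387,120])"
```

```text
clk 15.7 pos [552.  103.3 169.8] x [ 2.3e-03  4.0e-04 -1.0e+00] z [-1.388e-01 -9.903e-01 -7.000e-04] open 0.954 F [-0.6 -0.  -2.3]
cup [554.7 386.7] r 24.8 n 403 z 29.1
cup [459.4 381.4] r 24.8 n 269 z 29.0
cup [540.7  44.3] r 24.8 n 745 z 38.4
t 15.75 turn [-8.997e+01  1.000e-02 -1.000e-02] shift now [  4.868  -3.642 -28.152] shift after turn [ 4.867 28.151 -3.653]
```

View pics/w10.png

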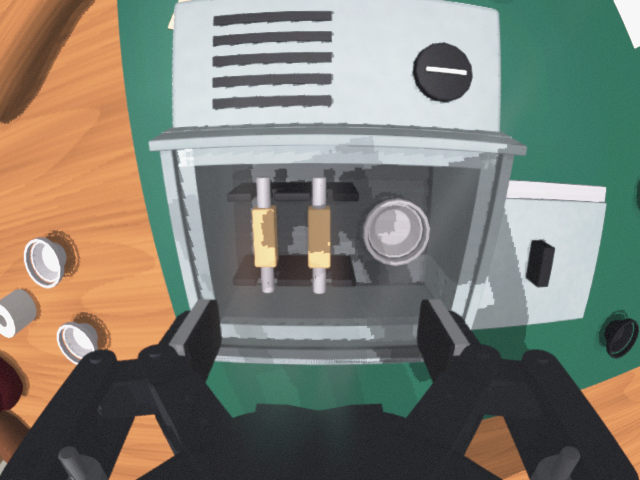

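Both setters are seated. Next is cup a. I'll rotate the jaws to lie along the machine's x.

Request:
jog_arm(
  series=[
    [-8.2,0,0,0,0,0,1],
    [-8.2,0,0,0,0,0,1],
    [-8.2,0,0,0,0,0,1],
    [-8.2,0,0,0,0,0,1],
    [-8.2,0,0,0,0,0,1],
    [-8.2,0,0,0,0,0,1],
    [-8.2,0,0,0,0,0,1],
    [-8.2,0,0,0,0,0,1],
    [-8.2,0,0,0,0,0,1],
    [-8.2,0,0,0,0,0,1],
    [-8,0,0,0,0,0,1],
    [0,0,0,0,4,-0.5,1],
    [0,0,0,0,4,-0.5,1],
    [0,0,0,0,4,-0.5,1],
    [0,0,0,0,4,-0.5,1],
    [0,0,0,1.5,4,-0.5,1],
    [0,0,0,1.5,4,-0.5,1],
    [0,0,0,1.9,4.1,-0.6,1],
    [0,0,0,0,0,0,1],
    [0,0,0,0,0,0,1],
  ],
)

```text
clock: 17.75
eef_pos: [553.4, 386.5, 117.0]
tcp_rot: [-2.353, 1.567, -2.49]
contact_force: [-0.1, 1.2, 0.6]
opening: 0.998
```

```bash
python3 -c "
from h import *
st(); snap('wrist','w11'); cups('w11',[(554.3,386.8),(459,381.6)]);  go(down(-8),[554.7,386.7,19])"
```

```text
clk 17.75 pos [553.4 386.5 117. ] x [-0.0032 -0.0025 -1.    ] z [ 0.9906 -0.1369 -0.0029] open 0.998 F [-0.1  1.2  0.6]
cup [554.9 388.1] r 24.7 n 1120 z 29.3
cup [459.8 382.9] r 24.8 n 947 z 29.2
t 17.8 turn [ 0.06 -0.11  0.12] shift now [9.899 0.122 0.07 ] shift after turn [9.899 0.1   0.052]
```

View pics/w11.png

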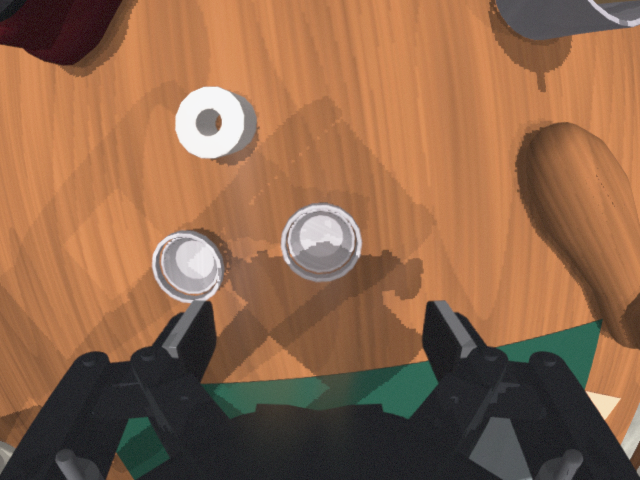

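Request:
jog_arm(
  series=[
    [0,0,0,4,0.1,0.1,1],
    [0,0,0,3.5,0.1,0,1],
    [0,0,0,2,0,0,1],
    [0,0,0,0.3,0,0,1],
    [0,0,0,0,0,0,0.4],
    [0,0,0,0,0,0,0.4],
    [0,0,0,0,0,0,0.4],
    [0,0,0,0,0,0,0.4],
    [0,0,0,0,0,0,0.4],
  ],
  force=30,
)

```text
clock: 18.7
eef_pos: [557.4, 388.7, 23.8]
tcp_rot: [0.632, 1.568, 0.493]
contact_force: [-0.4, -0.8, 6.8]
opening: 0.589
```

```bash
python3 -c "
from h import *
st(); snap('wrist','w12'); "
```

```text
clk 18.7 pos [557.4 388.7  23.8] x [ 0.0025  0.0014 -1.    ] z [ 0.9903 -0.1387  0.0023] open 0.589 F [-0.4 -0.8  6.8]
```

View pics/w12.png

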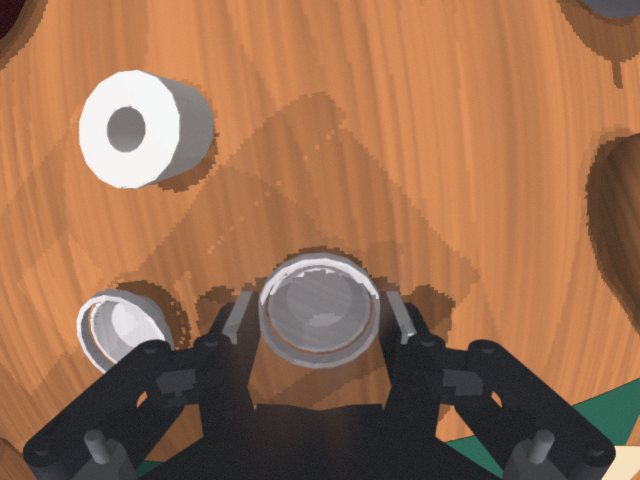

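Request:
jog_arm(
  series=[
    [0,0,0,-1,0,0,0.4],
    [0,0,0,-3.5,0,0,0.4],
    [0,0,0,-4,0,0,0.4],
    [0,0,0,-4,0,0,0.4],
    [0,0,0,-2.5,0,0,0.4],
    [0,0,0,0,0,0,0.4],
    [0,0,0,0,0,0,0.4],
  ],
)

```text
clock: 19.45
eef_pos: [556.5, 388.5, 172.9]
tcp_rot: [0.759, 1.569, 0.62]
contact_force: [-0.5, -0.2, -1.3]
opening: 0.592
```

```bash
python3 -c "
from h import *
st(); snap('wrist','w13'); go(down(-8),[540.6,44.4,160]) "
```

```text
clk 19.45 pos [556.5 388.5 172.9] x [ 0.0018  0.0013 -1.    ] z [ 0.9903 -0.1387  0.0016] open 0.592 F [-0.5 -0.2 -1.3]
t 19.5 turn [ 0.02  0.   -0.  ] shift now [  1.156 -34.248   3.257] shift after turn [  1.157 -34.247   3.271]
```

View pics/w13.png

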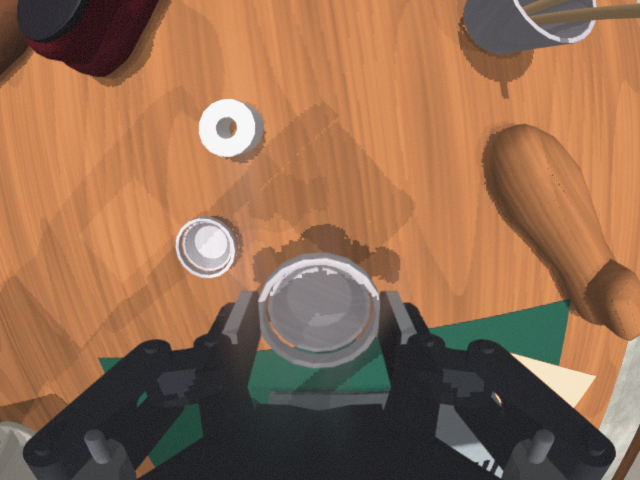

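Request:
jog_arm(
  series=[
    [0,0,0,0,-4.25,0.4,0.4],
    [0,0,0,0,-4.25,0.4,0.4],
    [0,0,0,0,-4.25,0.4,0.4],
    [0,0,0,0,-4.25,0.4,0.4],
    [0,0,0,0,-4.25,0.4,0.4],
    [0,0,0,0,-4.25,0.4,0.4],
    [0,0,0,0,-4.25,0.4,0.4],
    [0,0,0,1,-4.25,0.4,0.4],
    [0,0,0,0,0,0,0.4],
    [0,0,0,0,0,0,0.4],
  ],
)

```text
clock: 20.5
eef_pos: [539.7, 46.2, 160.2]
tcp_rot: [-3.025, 1.568, 3.117]
contact_force: [0.3, 0.8, 0.2]
opening: 0.589
```

```bash
cat > cm.py <<'E'
from h import *
import sys
f=sys.argv[1]; zr=float(sys.argv[2]) if len(sys.argv)>2 else 39
s=st(); snap('wrist',f); s,p,d=load(f); P=cloud('wrist',d,s); Q=P.reshape(-1,3); R=rot(s['tcp_rot']); T=(Q-s['eef_pos'])@R
# held cup: rim ring in tool coords
m=(np.hypot(T[:,1],T[:,2])<34)&(T[:,0]>-12)&(T[:,0]<12)
x0=np.percentile(T[m,0],2); m&=(T[:,0]<x0+4)&(np.hypot(T[:,1],T[:,2])<29)&(abs(T[:,2])<23)
pts=T[m,1:]; x=np.linalg.lstsq(np.c_[2*pts,np.ones(len(pts))],(pts**2).sum(1),rcond=None)[0]; print('held rim: tool x',x0.round(1),'centre y,z',x[:2].round(1),'r',np.sqrt(x[2]+x[:2]@x[:2]).round(1),m.sum())
cups(f,[(540.6,44.4)],zr-2.5,zr+3)
h=s['eef_pos']+R@np.array([0,x[0],x[1]]); print('held centre world',h.round(1))
go(down(-8),[540.6,44.4,60])
E
python3 cm.py w14
```

```text
clk 20.5 pos [539.7  46.2 160.2] x [-2.5e-03  1.0e-04 -1.0e+00] z [ 0.99   -0.1412 -0.0025] open 0.589 F [0.3 0.8 0.2]
held rim: tool x -10.1 centre y,z [-0.3  0.3] r 24.6 208
cup [540.5  44.8] r 24.8 n 622 z 38.4
held centre world [540.   45.9 160.2]
t 20.55 turn [-0.04 -0.09  0.  ] shift now [10.058 -0.266  0.095] shift after turn [10.058 -0.266  0.078]
```

View pics/w14.png

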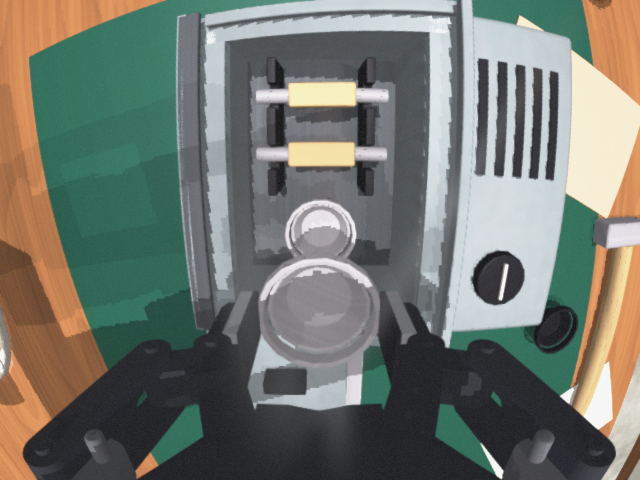

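Request:
jog_arm(
  series=[
    [0,0,0,4,-0.1,0.07,0.4],
    [0,0,0,4,0,0,0.4],
    [0,0,0,2,0,0,0.4],
    [0,0,0,1,0,0,0.4],
    [0,0,0,0.5,0,0,0.4],
    [0,0,0,0.3,0,0,0.4],
    [0,0,0,0,0,0,0.4],
  ],
)

```text
clock: 21.25
eef_pos: [540.9, 46.4, 43.8]
tcp_rot: [3.125, 1.57, 2.986]
contact_force: [-4.0, -0.1, -0.3]
opening: 0.591
```

Request:
jog_arm(
  series=[
    [0,0,0,0.2,0,0,0.4],
    [0,0,0,0.2,0,0,0.4],
    [0,0,0,0,0,0,0.4],
  ],
)

```text
clock: 21.55
eef_pos: [541.1, 46.3, 42.5]
tcp_rot: [1.571, 1.57, 1.431]
contact_force: [-16.2, 0.8, 33.7]
opening: 0.585
```

Request:
jog_arm(
  series=[
    [0,0,0,0.2,0,0,0.4],
    [0,0,0,0,0,0,0.4],
  ],
)

```text
clock: 21.75
eef_pos: [541.0, 46.5, 40.9]
tcp_rot: [1.176, 1.57, 1.036]
contact_force: [-18.1, 2.6, 37.8]
opening: 0.588
```

```bash
python3 cm.py w15 49
```

```text
clk 21.75 pos [541.   46.5  40.9] x [ 5.e-04  8.e-04 -1.e+00] z [ 9.902e-01 -1.397e-01  4.000e-04] open 0.588 F [-18.1   2.6  37.8]
held rim: tool x -9.5 centre y,z [-0.5  0.2] r 24.6 2089
cup [541.1  46. ] r 24.8 n 2709 z 48.3
held centre world [541.1  46.   40.9]
t 21.8 turn [-0.03  0.02 -0.05] shift now [-1.909 -0.215 -0.008] shift after turn [-1.909 -0.217 -0.008]
```

View pics/w15.png

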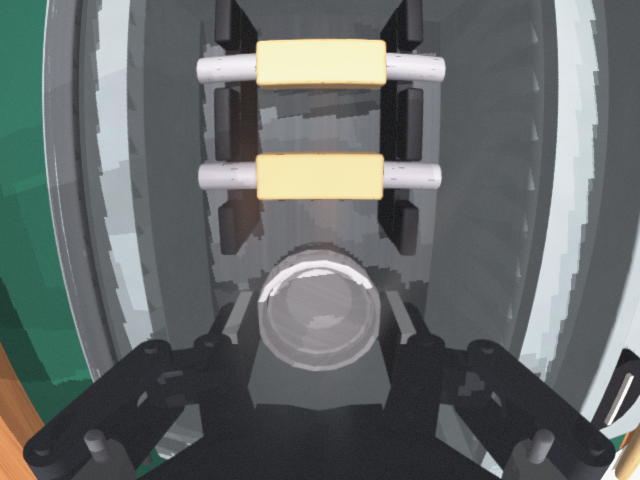

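The rim reads 48.3, against 38.4 for the fixed cup, so it is nested. I'll release it.

Request:
jog_arm(
  series=[
    [0,0,0,0,0,0,0.75],
    [0,0,0,0,0,0,0.75],
    [0,0,0,-0.5,0,0,0.75],
    [0,0,0,-2,0,0,0.75],
    [0,0,0,-4,0,0,0.75],
    [0,0,0,-4,0,0,0.9],
    [0,0,0,-2,0,0,1],
    [0,0,0,0,0,0,1],
    [0,0,0,0,0,0,1],
  ],
)

```text
clock: 22.7
eef_pos: [542.0, 46.0, 163.3]
tcp_rot: [0.196, 1.568, 0.056]
contact_force: [-0.1, -1.0, -0.6]
opening: 0.999
```

```bash
python3 -c "
from h import *
st(); snap('wrist','w16'); cups('w16',[(540.6,45)],46.5,52); cups('w16',[(459,382)]);go(down(-8),[459.4,382.5,120]) "
```

```text
clk 22.7 pos [542.   46.  163.3] x [ 2.8e-03  2.0e-04 -1.0e+00] z [ 0.9903 -0.1389  0.0027] open 0.999 F [-0.1 -1.  -0.6]
cup [539.6  45.9] r 24.8 n 924 z 48.3
none [459. 382.]
t 22.75 turn [ 0.02  0.03 -0.  ] shift now [  4.229  32.187 -12.775] shift after turn [  4.233  32.183 -12.784]
```

View pics/w16.png

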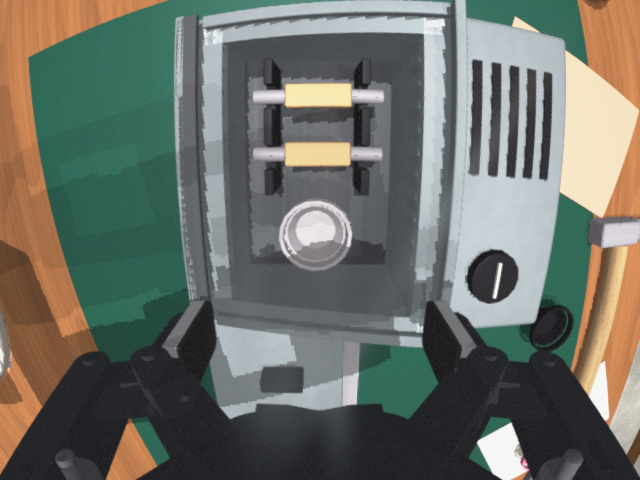

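Request:
jog_arm(
  series=[
    [0,0,0,0,4.02,-1.6,1],
    [0,0,0,0,4.02,-1.6,1],
    [0,0,0,0,4.02,-1.6,1],
    [0,0,0,0,4.02,-1.6,1],
    [0,0,0,1,4.02,-1.6,1],
    [0,0,0,1,4.02,-1.6,1],
    [0,0,0,1,4.02,-1.6,1],
    [0,0,0,1.2,4.02,-1.6,1],
    [0,0,0,0,0,0,1],
    [0,0,0,0,0,0,1],
    [0,0,0,0,0,0,1],
  ],
)

```text
clock: 23.85
eef_pos: [458.9, 381.3, 119.6]
tcp_rot: [-2.155, 1.569, -2.295]
contact_force: [0.2, -0.1, 0.2]
opening: 1.0
```

```bash
python3 -c "
from h import *
st(); snap('wrist','w17'); cups('w17',[(459,382)]);go(down(-8),[459.4,382.5,19]) "
```

```text
clk 23.85 pos [458.9 381.3 119.6] x [-0.0011 -0.0013 -1.    ] z [ 9.903e-01 -1.390e-01 -9.000e-04] open 1.0 F [ 0.2 -0.1  0.2]
cup [459.3 382.8] r 24.8 n 1126 z 29.3
t 23.9 turn [-0.03 -0.03  0.05] shift now [1.01e+01 1.47e-01 2.00e-03] shift after turn [ 1.01e+01  1.38e-01 -3.00e-03]
```

View pics/w17.png

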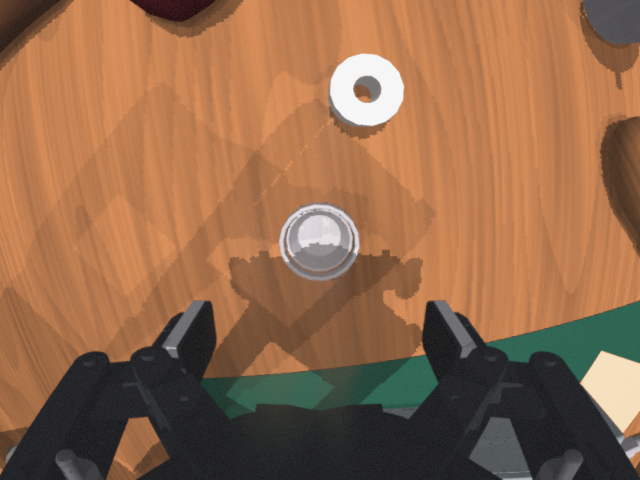

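Request:
jog_arm(
  series=[
    [0,0,0,4,0.1,0,1],
    [0,0,0,3.7,0,0,1],
    [0,0,0,2,0,0,1],
    [0,0,0,0.3,0,0,1],
    [0,0,0,0,0,0,0.4],
    [0,0,0,0,0,0,0.4],
    [0,0,0,0,0,0,0.4],
    [0,0,0,0,0,0,0.4],
    [0,0,0,0,0,0,0.4],
    [0,0,0,-1,0,0,0.4],
    [0,0,0,-3.5,0,0,0.4],
    [0,0,0,-4,0,0,0.4],
    [0,0,0,-4,0,0,0.4],
    [0,0,0,-2.5,0,0,0.4],
    [0,0,0,0,0,0,0.4],
    [0,0,0,0,0,0,0.4],
  ],
  force=30,
)

```text
clock: 25.5
eef_pos: [459.5, 383.5, 171.7]
tcp_rot: [0.857, 1.569, 0.717]
contact_force: [-0.8, 0.0, -1.5]
opening: 0.591
```

```bash
python3 -c "
from h import *
st(); go(down(-8),[540.4,45.2,160]) "
```

```text
clk 25.5 pos [459.5 383.5 171.7] x [ 0.0016  0.0014 -1.    ] z [ 0.9903 -0.1388  0.0014] open 0.591 F [-0.8  0.  -1.5]
t 25.5 turn [ 0.02  0.08 -0.09] shift now [  1.134 -32.381  12.708] shift after turn [  1.169 -32.374  12.723]
```

Request:
jog_arm(
  series=[
    [0,0,0,0,-4.05,1.59,0.4],
    [0,0,0,0,-4.05,1.59,0.4],
    [0,0,0,0,-4.05,1.59,0.4],
    [0,0,0,0,-4.05,1.59,0.4],
    [0,0,0,0,-4.05,1.59,0.4],
    [0,0,0,0,-4.05,1.59,0.4],
    [0,0,0,0,-4.05,1.59,0.4],
    [0,0,0,0.5,-4.05,1.59,0.4],
    [0,0,0,0,0,0,0.4],
    [0,0,0,0,0,0,0.4],
  ],
)

```text
clock: 26.5
eef_pos: [539.3, 43.8, 164.1]
tcp_rot: [-3.015, 1.568, 3.127]
contact_force: [0.0, 1.2, 0.7]
opening: 0.588
```

```bash
python3 cm.py w18 49
```

```text
clk 26.5 pos [539.3  43.8 164.1] x [-0.0026  0.     -1.    ] z [ 0.99   -0.1413 -0.0026] open 0.588 F [0.  1.2 0.7]
held rim: tool x -10.0 centre y,z [-0.7  0.2] r 24.7 1714
cup [539.7  45.9] r 24.7 n 674 z 48.3
held centre world [539.4  43.1 164.1]
t 26.55 turn [-0.04 -0.13  0.01] shift now [10.437 -0.019  0.149] shift after turn [10.438 -0.021  0.126]
```

View pics/w18.png

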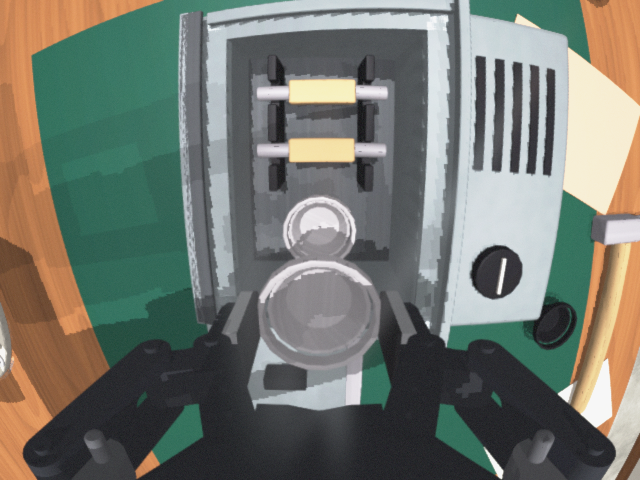

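Request:
jog_arm(
  series=[
    [0,0,0,4,0.2,0,0.4],
    [0,0,0,3.5,0,0,0.4],
    [0,0,0,2,0,0,0.4],
    [0,0,0,0.7,0,0,0.4],
    [0,0,0,0.5,0,0,0.4],
    [0,0,0,0.3,0,0,0.4],
    [0,0,0,0,0,0,0.4],
  ],
)

```text
clock: 27.25
eef_pos: [541.0, 47.1, 56.0]
tcp_rot: [0.245, 1.57, 0.106]
contact_force: [-0.6, -0.6, -1.0]
opening: 0.593
```

Request:
jog_arm(
  series=[
    [0,0,0,0.2,0,0,0.4],
    [0,0,0,0,0,0,0.4],
  ],
)

```text
clock: 27.45
eef_pos: [540.9, 46.8, 53.9]
tcp_rot: [0.222, 1.57, 0.082]
contact_force: [0.6, -0.1, 0.0]
opening: 0.591
```

Request:
jog_arm(
  series=[
    [0,0,0,0.2,0,0,0.4],
    [0,0,0,0,0,0,0.4],
  ],
)

```text
clock: 27.65
eef_pos: [540.7, 46.7, 51.5]
tcp_rot: [0.163, 1.57, 0.024]
contact_force: [0.9, 0.8, -0.8]
opening: 0.592
```

Request:
jog_arm(
  series=[
    [0,0,0,0.2,0,0,0.4],
    [0,0,0,0,0,0,0.4],
  ],
)

```text
clock: 27.85
eef_pos: [540.9, 46.8, 51.2]
tcp_rot: [0.341, 1.57, 0.202]
contact_force: [-6.2, -0.4, 23.6]
opening: 0.59
```

Request:
jog_arm(
  series=[
    [0,0,0,0.1,0,0,0.4],
    [0,0,0,0,0,0,0.4],
  ],
)

```text
clock: 28.05
eef_pos: [541.3, 46.9, 50.9]
tcp_rot: [0.351, 1.569, 0.212]
contact_force: [-8.1, 0.2, 30.6]
opening: 0.589
```

```bash
python3 cm.py w19 59
```

```text
clk 28.05 pos [541.3  46.9  50.9] x [ 1.4e-03  3.0e-04 -1.0e+00] z [ 0.9903 -0.1391  0.0014] open 0.589 F [-8.1  0.2 30.6]
held rim: tool x -9.5 centre y,z [-0.7  0.2] r 24.6 2075
cup [541.3  46.2] r 24.8 n 2700 z 58.2
held centre world [541.3  46.2  50.9]
t 28.1 turn [ 0.01  0.08 -0.03] shift now [-0.913 -0.256 -0.029] shift after turn [-0.913 -0.257 -0.03 ]
```

The rim is at 58.2, as expected for the second cup. I'll release it and go to cup d.

Request:
jog_arm(
  series=[
    [0,0,0,0,0,0,0.75],
    [0,0,0,0,0,0,0.75],
    [0,0,0,-0.5,0,0,0.75],
    [0,0,0,-2,0,0,0.75],
    [0,0,0,-4,0,0,0.75],
    [0,0,0,-4,0,0,0.9],
    [0,0,0,-1,0,0,1],
    [0,0,0,0,0,0,1],
    [0,0,0,0,0,0,1],
  ],
)

```text
clock: 29.0
eef_pos: [540.0, 46.7, 162.6]
tcp_rot: [-2.92, 1.57, -3.059]
contact_force: [-0.6, -0.6, 0.6]
opening: 1.001
```

```bash
python3 -c "
from h import *
st(); snap('wrist','w20'); cups('w20',[(540.6,45)],56.5,62); go(down(-8),[432.2,-334.4,120]); snap('top','t3') "
```

```text
clk 29.0 pos [540.   46.7 162.6] x [-8.e-04 -1.e-04 -1.e+00] z [ 9.903e-01 -1.388e-01 -8.000e-04] open 1.001 F [-0.6 -0.6  0.6]
cup [540.9  45.8] r 24.8 n 976 z 58.3
t 29.05 turn [ 0.02 -0.12  0.03] shift now [  4.229 -39.227  -5.336] shift after turn [  4.199 -39.231  -5.33 ]
```

View pics/t3.png

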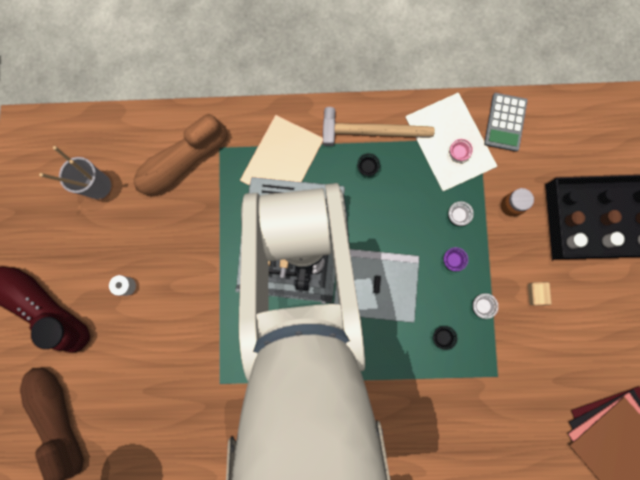

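Request:
jog_arm(
  series=[
    [0,0,0,0,-3.92,-0.53,1],
    [0,0,0,0,-3.92,-0.53,1],
    [0,0,0,0,-3.92,-0.53,1],
    [0,0,0,0,-3.92,-0.53,1],
    [0,0,0,0,-3.92,-0.53,1],
    [0,0,0,0,-3.92,-0.53,1],
    [0,0,0,1,-3.92,-0.53,1],
    [0,0,0,1,-3.92,-0.53,1],
    [0,0,0,1,-3.92,-0.53,1],
    [0,0,0,1.2,-3.92,-0.53,1],
    [0,0,0,0,0,0,1],
    [0,0,0,0,0,0,1],
    [0,0,0,0,0,0,1],
  ],
)

```text
clock: 30.4
eef_pos: [433.4, -333.1, 120.7]
tcp_rot: [2.462, 1.569, 2.323]
contact_force: [-0.3, 0.0, 0.0]
opening: 0.999
```

```bash
python3 -c "
from h import *
st(); snap('wrist','w21'); cups('w21',[(432,-334)]);go(down(-8),[432.2,-333.4,19]) "
```

```text
clk 30.4 pos [ 433.4 -333.1  120.7] x [-0.0012  0.0013 -1.    ] z [ 0.9903 -0.1386 -0.0013] open 0.999 F [-0.3  0.   0. ]
cup [ 431.7 -334.7] r 24.8 n 1090 z 29.2
t 30.45 turn [ 0.07 -0.04 -0.04] shift now [10.206 -0.073 -0.14 ] shift after turn [10.206 -0.066 -0.147]
```

View pics/w21.png

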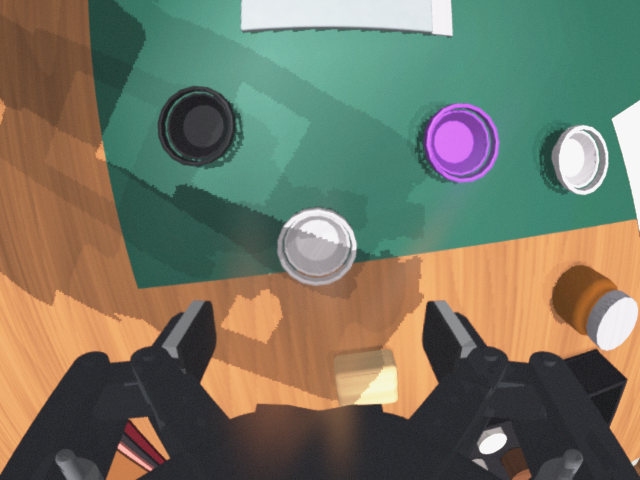

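Request:
jog_arm(
  series=[
    [0,0,0,4,-0.12,-0.16,1],
    [0,0,0,3.8,0,0,1],
    [0,0,0,2,0,0,1],
    [0,0,0,0.3,0,0,1],
    [0,0,0,0,0,0,0.4],
    [0,0,0,0,0,0,0.4],
    [0,0,0,0,0,0,0.4],
    [0,0,0,0,0,0,0.4],
    [0,0,0,0,0,0,0.4],
    [0,0,0,-1,0,0,0.4],
    [0,0,0,-3.5,0,0,0.4],
    [0,0,0,-4,0,0,0.4],
    [0,0,0,-4,0,0,0.4],
    [0,0,0,-3.5,0,0,0.4],
    [0,0,0,0,0,0,0.4],
    [0,0,0,0,0,0,0.4],
  ],
  force=30,
)

```text
clock: 32.05
eef_pos: [432.3, -335.4, 182.1]
tcp_rot: [-0.53, 1.568, -0.67]
contact_force: [-0.4, 0.1, -0.4]
opening: 0.592
```

```bash
python3 -c "
from h import *
st(); go(down(-8),[540.4,45.2,170]) "
```

```text
clk 32.05 pos [ 432.3 -335.4  182.1] x [ 0.0025 -0.0019 -1.    ] z [ 0.9903 -0.1388  0.0027] open 0.592 F [-0.4  0.1 -0.4]
t 32.05 turn [0.02 0.15 0.09] shift now [ 1.165 39.192  5.419] shift after turn [ 1.213 39.192  5.409]
```

Request:
jog_arm(
  series=[
    [0,0,0,0,3.92,0.54,0.4],
    [0,0,0,0,3.92,0.54,0.4],
    [0,0,0,0,3.92,0.54,0.4],
    [0,0,0,0,3.92,0.54,0.4],
    [0,0,0,0,3.92,0.54,0.4],
    [0,0,0,0,3.92,0.54,0.4],
    [0,0,0,0,3.92,0.54,0.4],
    [0,0,0,0,3.92,0.54,0.4],
    [0,0,0,0,3.92,0.54,0.4],
    [0,0,0,1,3.92,0.54,0.4],
    [0,0,0,0,0,0,0.4],
    [0,0,0,0,0,0,0.4],
    [0,0,0,0,0,0,0.4],
  ],
)

```text
clock: 33.35
eef_pos: [538.9, 44.9, 169.7]
tcp_rot: [-2.729, 1.569, -2.868]
contact_force: [0.2, -0.7, -0.7]
opening: 0.59
```

```bash
python3 cm.py w22 59
```

```text
clk 33.35 pos [538.9  44.9 169.7] x [-1.8e-03 -5.0e-04 -1.0e+00] z [ 0.9903 -0.139  -0.0017] open 0.59 F [ 0.2 -0.7 -0.7]
held rim: tool x -10.0 centre y,z [0.3 0.2] r 24.7 1852
cup [540.8  45.9] r 24.7 n 653 z 58.3
held centre world [539.2  45.2 169.7]
t 33.4 turn [-0.03 -0.06  0.03] shift now [ 1.1002e+01 -1.0000e-03  1.5900e-01] shift after turn [ 1.1002e+01 -6.0000e-03  1.4700e-01]
```

View pics/w22.png

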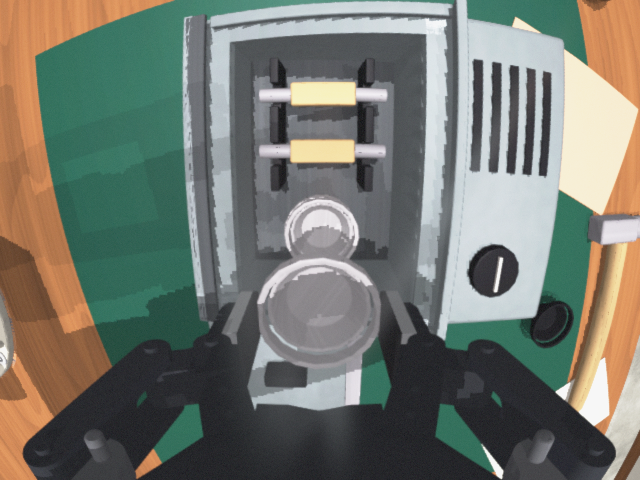

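Request:
jog_arm(
  series=[
    [0,0,0,4,0.03,0.12,0.4],
    [0,0,0,3.5,0,0,0.4],
    [0,0,0,1.5,0,0,0.4],
    [0,0,0,0.7,0,0,0.4],
    [0,0,0,0.5,0,0,0.4],
    [0,0,0,0.3,0,0,0.4],
    [0,0,0,0,0,0,0.4],
  ],
)

```text
clock: 34.1
eef_pos: [541.5, 45.6, 65.9]
tcp_rot: [0.197, 1.57, 0.057]
contact_force: [0.1, 0.4, -0.7]
opening: 0.593
```

Request:
jog_arm(
  series=[
    [0,0,0,0.2,0,0,0.4],
    [0,0,0,0,0,0,0.4],
  ],
)

```text
clock: 34.3
eef_pos: [541.3, 45.9, 63.8]
tcp_rot: [0.246, 1.57, 0.107]
contact_force: [0.2, 0.2, 0.1]
opening: 0.589
```

Request:
jog_arm(
  series=[
    [0,0,0,0.15,0,0,0.4],
    [0,0,0,0,0,0,0.4],
  ],
)

```text
clock: 34.5
eef_pos: [541.0, 45.9, 62.0]
tcp_rot: [0.404, 1.571, 0.265]
contact_force: [-0.7, -0.1, -0.4]
opening: 0.589
```

Request:
jog_arm(
  series=[
    [0,0,0,0.2,0,0,0.4],
    [0,0,0,0,0,0,0.4],
  ],
)

```text
clock: 34.7
eef_pos: [541.3, 46.0, 61.2]
tcp_rot: [0.467, 1.57, 0.328]
contact_force: [-4.4, 0.2, 15.2]
opening: 0.588
```

Request:
jog_arm(
  series=[
    [0,0,0,0.1,0,0,0.4],
    [0,0,0,0,0,0,0.4],
  ],
)

```text
clock: 34.9
eef_pos: [541.5, 46.0, 61.0]
tcp_rot: [0.461, 1.57, 0.322]
contact_force: [-7.0, 0.4, 26.8]
opening: 0.592
```

```bash
python3 cm.py w23 69
```

```text
clk 34.9 pos [541.5  46.   61. ] x [ 8.e-04  3.e-04 -1.e+00] z [ 9.903e-01 -1.388e-01  7.000e-04] open 0.592 F [-7.   0.4 26.8]
held rim: tool x -9.5 centre y,z [0.4 0.1] r 24.6 2058
cup [541.6  46.4] r 24.8 n 2729 z 68.2
held centre world [541.6  46.4  61. ]
t 34.95 turn [ 0.02  0.04 -0.02] shift now [ 0.101 -0.169 -0.061] shift after turn [ 0.101 -0.169 -0.061]
```

Third cup in. I'll release it and go to cup c.

Request:
jog_arm(
  series=[
    [0,0,0,0,0,0,0.75],
    [0,0,0,0,0,0,0.75],
    [0,0,0,-0.5,0,0,0.75],
    [0,0,0,-2,0,0,0.75],
    [0,0,0,-4,0,0,0.75],
    [0,0,0,-4,0,0,0.9],
    [0,0,0,-1,0,0,1],
    [0,0,0,0,0,0,1],
    [0,0,0,0,0,0,1],
  ],
)

```text
clock: 35.85
eef_pos: [540.3, 45.8, 173.0]
tcp_rot: [-2.953, 1.57, -3.092]
contact_force: [-0.2, 0.2, -0.8]
opening: 1.005
```

```bash
python3 -c "
from h import *
st(); snap('wrist','w24'); cups('w24',[(540.6,45)],66.5,72); go(down(-8),[641,-294,120]) "
```

```text
clk 35.85 pos [540.3  45.8 173. ] x [-1.1e-03 -1.0e-04 -1.0e+00] z [ 0.9903 -0.1388 -0.0011] open 1.005 F [-0.2  0.2 -0.8]
cup [541.4  46. ] r 24.7 n 964 z 68.3
t 35.9 turn [ 0.03 -0.13  0.03] shift now [  5.227 -32.241  14.726] shift after turn [  5.243 -32.237  14.73 ]
```

Request:
jog_arm(
  series=[
    [0,0,0,0,-4.03,1.84,1],
    [0,0,0,0,-4.03,1.84,1],
    [0,0,0,0,-4.03,1.84,1],
    [0,0,0,0,-4.03,1.84,1],
    [0,0,0,1,-4.03,1.84,1],
    [0,0,0,1,-4.03,1.84,1],
    [0,0,0,1.5,-4.03,1.84,1],
    [0,0,0,1.8,-4.03,1.84,1],
    [0,0,0,0,0,0,1],
    [0,0,0,0,0,0,1],
    [0,0,0,0,0,0,1],
  ],
)

```text
clock: 37.0
eef_pos: [641.3, -292.8, 119.8]
tcp_rot: [2.706, 1.569, 2.567]
contact_force: [0.2, 0.0, 0.7]
opening: 1.001
```

```bash
python3 -c "
from h import *
st(); snap('wrist','w25'); cups('w25',[(641,-294)]);go(down(-8),[641,-294,19]) "
```

```text
clk 37.0 pos [ 641.3 -292.8  119.8] x [-0.0019  0.0012 -1.    ] z [ 0.9904 -0.1385 -0.002 ] open 1.001 F [0.2 0.  0.7]
cup [ 640.9 -294.4] r 24.8 n 1084 z 29.3
t 37.05 turn [ 0.07 -0.06 -0.03] shift now [10.153 -0.149 -0.039] shift after turn [10.153 -0.143 -0.049]
```

View pics/w25.png

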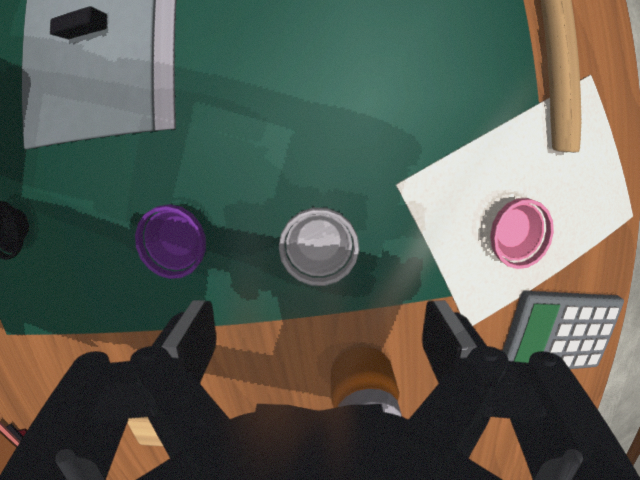

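Request:
jog_arm(
  series=[
    [0,0,0,4,-0.12,-0.04,1],
    [0,0,0,3.7,0,0,1],
    [0,0,0,2,0,0,1],
    [0,0,0,0.3,0,0,1],
    [0,0,0,0,0,0,0.4],
    [0,0,0,0,0,0,0.4],
    [0,0,0,0,0,0,0.4],
    [0,0,0,0,0,0,0.4],
    [0,0,0,0,0,0,0.4],
    [0,0,0,-1,0,0,0.4],
    [0,0,0,-3.5,0,0,0.4],
    [0,0,0,-4,0,0,0.4],
    [0,0,0,-4,0,0,0.4],
    [0,0,0,-3.5,0,0,0.4],
    [0,0,0,0,0,0,0.4],
    [0,0,0,0,0,0,0.4],
  ],
  force=30,
)

```text
clock: 38.65
eef_pos: [642.1, -295.4, 183.2]
tcp_rot: [-0.3, 1.567, -0.439]
contact_force: [-0.2, 0.5, -0.8]
opening: 0.591
```

```bash
python3 -c "
from h import *
st(); go(down(-8),[540.6,45.4,180]) "
```

```text
clk 38.65 pos [ 642.1 -295.4  183.2] x [ 0.0031 -0.0015 -1.    ] z [ 0.9903 -0.1388  0.0033] open 0.591 F [-0.2  0.5 -0.8]
t 38.65 turn [0.02 0.19 0.06] shift now [  0.242  32.337 -14.784] shift after turn [  0.324  32.331 -14.796]
```

Request:
jog_arm(
  series=[
    [0,0,0,0,4.04,-1.85,0.4],
    [0,0,0,0,4.04,-1.85,0.4],
    [0,0,0,0,4.04,-1.85,0.4],
    [0,0,0,0,4.04,-1.85,0.4],
    [0,0,0,0,4.04,-1.85,0.4],
    [0,0,0,0,4.04,-1.85,0.4],
    [0,0,0,0,4.04,-1.85,0.4],
    [0,0,0,0,4.04,-1.85,0.4],
    [0,0,0,0,0,0,0.4],
    [0,0,0,0,0,0,0.4],
    [0,0,0,0,0,0,0.4],
  ],
)

```text
clock: 39.75
eef_pos: [539.6, 44.9, 180.4]
tcp_rot: [-2.547, 1.57, -2.686]
contact_force: [-1.1, -0.4, 0.8]
opening: 0.587
```

```bash
python3 cm.py w26 69
```

```text
clk 39.75 pos [539.6  44.9 180.4] x [-9.e-04 -4.e-04 -1.e+00] z [ 9.903e-01 -1.389e-01 -8.000e-04] open 0.587 F [-1.1 -0.4  0.8]
held rim: tool x -10.1 centre y,z [0.5 0.3] r 24.6 465
cup [541.4  46.1] r 24.7 n 646 z 68.3
held centre world [539.9  45.3 180.4]
t 39.8 turn [-0.03 -0.03  0.02] shift now [ 1.2048e+01 -9.0000e-03  9.0000e-02] shift after turn [12.048 -0.014  0.083]
```

View pics/w26.png

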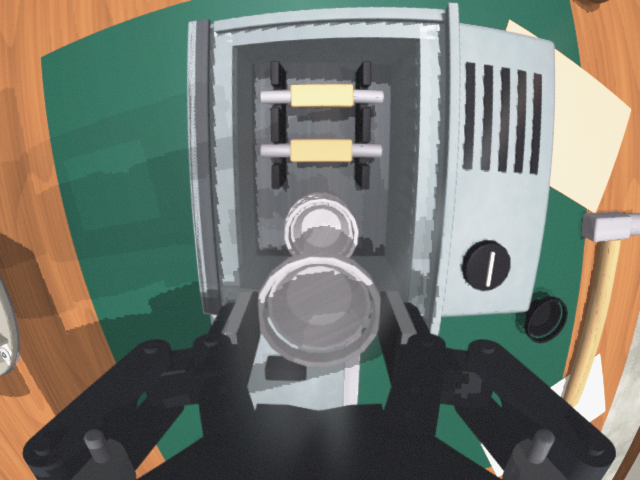

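Request:
jog_arm(
  series=[
    [0,0,0,4,0,0.05,0.4],
    [0,0,0,3.5,0,0,0.4],
    [0,0,0,1.5,0,0,0.4],
    [0,0,0,0.7,0,0,0.4],
    [0,0,0,0.5,0,0,0.4],
    [0,0,0,0.3,0,0,0.4],
    [0,0,0,0,0,0,0.4],
  ],
)

```text
clock: 40.5
eef_pos: [540.7, 45.3, 76.3]
tcp_rot: [0.201, 1.57, 0.061]
contact_force: [-0.1, -0.1, -0.7]
opening: 0.591
```

Request:
jog_arm(
  series=[
    [0,0,0,0.2,0,0,0.4],
    [0,0,0,0,0,0,0.4],
  ],
)

```text
clock: 40.7
eef_pos: [540.6, 45.5, 74.3]
tcp_rot: [0.226, 1.57, 0.087]
contact_force: [-0.9, -0.0, -1.1]
opening: 0.59
```

Request:
jog_arm(
  series=[
    [0,0,0,0.15,0,0,0.4],
    [0,0,0,0,0,0,0.4],
  ],
)

```text
clock: 40.9
eef_pos: [540.5, 45.6, 72.6]
tcp_rot: [0.215, 1.57, 0.076]
contact_force: [0.5, -0.4, 1.1]
opening: 0.587
```

Request:
jog_arm(
  series=[
    [0,0,0,0.2,0,0,0.4],
    [0,0,0,0,0,0,0.4],
  ],
)

```text
clock: 41.1
eef_pos: [541.0, 45.7, 72.2]
tcp_rot: [0.384, 1.569, 0.245]
contact_force: [-5.1, 0.4, 21.6]
opening: 0.592
```

Request:
jog_arm(
  series=[
    [0,0,0,0.1,0,0,0.4],
    [0,0,0,0,0,0,0.4],
  ],
)

```text
clock: 41.3
eef_pos: [541.2, 45.8, 72.1]
tcp_rot: [0.413, 1.569, 0.274]
contact_force: [-8.4, 0.3, 31.2]
opening: 0.594
```

```bash
python3 cm.py w27 79
```

```text
clk 41.3 pos [541.2  45.8  72.1] x [ 1.8e-03  5.0e-04 -1.0e+00] z [ 0.9903 -0.1389  0.0017] open 0.594 F [-8.4  0.3 31.2]
held rim: tool x -9.7 centre y,z [0.3 0.1] r 24.7 1400
cup [541.3  46.2] r 24.8 n 2682 z 78.1
held centre world [541.3  46.1  72.1]
t 41.35 turn [ 0.02  0.09 -0.04] shift now [ 1.203 -0.148 -0.034] shift after turn [ 1.203 -0.147 -0.032]
```

Request:
jog_arm(
  series=[
    [0,0,0,0,0,0,0.75],
    [0,0,0,0,0,0,0.75],
    [0,0,0,-0.5,0,0,0.75],
    [0,0,0,-2,0,0,0.75],
    [0,0,0,-4,0,0,0.75],
    [0,0,0,-4,0,0,0.9],
    [0,0,0,-2,0,0,1],
    [0,0,0,0,0,0,1],
    [0,0,0,0,0,0,1],
  ],
)

```text
clock: 42.25
eef_pos: [540.1, 45.5, 194.3]
tcp_rot: [0.214, 1.571, 0.075]
contact_force: [0.1, 0.8, -0.5]
opening: 1.003
```

```bash
python3 -c "
from h import *
st(); snap('wrist','w28'); cups('w28',[(540.6,45)],76.5,82); go(down(-98),[486,-99.5,150]) "
```

```text
clk 42.25 pos [540.1  45.5 194.3] x [ 2.e-04  0.e+00 -1.e+00] z [ 9.903e-01 -1.388e-01  2.000e-04] open 1.003 F [ 0.1  0.8 -0.5]
cup [540.8  45.8] r 24.8 n 867 z 78.3
t 42.3 turn [ 9.002e+01 -5.000e-02  8.000e-02] shift now [  4.355 -15.098  -3.285] shift after turn [ 4.346 -3.285 15.1  ]
```

View pics/w28.png

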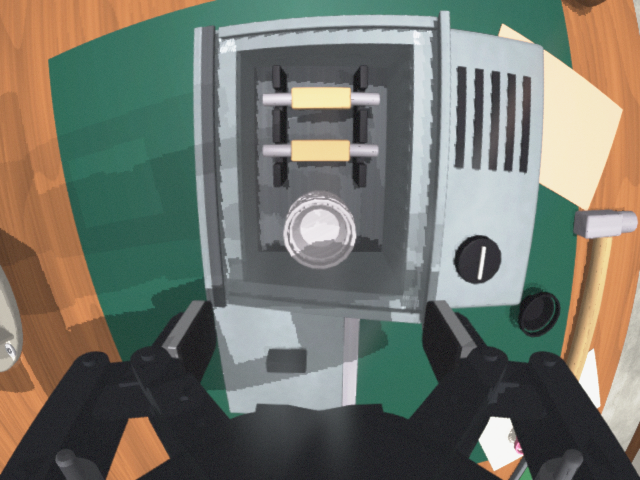

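All four cups are nested and both setters are seated. Now the cover.

Request:
jog_arm(
  series=[
    [8.2,0,0,0,0,0,1],
    [8.2,0,0,0,0,0,1],
    [8.2,0,0,0,0,0,1],
    [8.2,0,0,0,0,0,1],
    [8.2,0,0,0,0,0,1],
    [8.2,0,0,0,0,0,1],
    [8.2,0,0,0,0,0,1],
    [8.2,0,0,0,0,0,1],
    [8.2,0,0,0,0,0,1],
    [8.2,0,0,0,0,0,1],
    [8,0,0,0,0,0,1],
    [0,0,0,1,-0.8,3.8,1],
    [0,0,0,1,-0.8,3.8,1],
    [0,0,0,1.2,-0.8,3.8,1],
    [0,0,0,1.2,-0.9,3.7,1],
    [0,0,0,0,0,0,1],
    [0,0,0,0,0,0,1],
    [0,0,0,0,0,0,1],
  ],
)

```text
clock: 44.1
eef_pos: [486.7, -98.9, 149.9]
tcp_rot: [-1.939, 1.57, 2.634]
contact_force: [-0.5, -0.5, 0.2]
opening: 1.002
```

```bash
cat > cov.py <<'E'
from h import *
import sys
f=sys.argv[1]; st(); snap('wrist',f); s,p,d=load(f); P=cloud('wrist',d,s)
near=np.hypot(P[...,0]-486,P[...,1]+99)
m=(P[...,2]>30)&(P[...,2]<38)&(near<40); q=P[m]
R=cv2.minAreaRect(q[:,:2].astype(np.float32)); b=cv2.boxPoints(R); e=max([b[1]-b[0],b[2]-b[1]],key=np.linalg.norm)
u,sg,vt=np.linalg.svd(q[:,:2]-q[:,:2].mean(0),full_matrices=False)
print('rib top',np.round(R[0],1),np.round(R[1],1),'mean',q.mean(0).round(1),'yaw',np.degrees(np.arctan2(e[1],e[0])).round(2),'pca',np.degrees(np.arctan2(vt[0,1],vt[0,0])).round(2))
m=(P[...,2]>5.2)&(P[...,2]<12)&(near<135)&(P[...,1]<-4)
n,l,S,c=cv2.connectedComponentsWithStats(m.astype(np.uint8)); k=1+np.argmax(S[1:,4]); q=P[(l==k)&m]
R=cv2.minAreaRect(q[:,:2].astype(np.float32)); b=cv2.boxPoints(R); print('panel',np.round(R[0],1),np.round(R[1],1),b.round(1).tolist()); 
for i in range(4):
    e=b[(i+1)%4]-b[i]; print('edge',np.linalg.norm(e).round(1),np.degrees(np.arctan2(e[1],e[0])).round(2))
E
python3 cov.py w29
```

```text
clk 44.1 pos [486.7 -98.9 149.9] x [-8.e-04  4.e-04 -1.e+00] z [-1.387e-01 -9.903e-01 -3.000e-04] open 1.002 F [-0.5 -0.5  0.2]
rib top [486.6 -99.1] [13.3 39.3] mean [487.1 -99.2  33.3] yaw -7.52 pca 172.51
panel [478.5 -98.2] [182.3 135.2] [[399.8999938964844, -180.1999969482422], [534.0, -197.1999969482422], [557.0, -16.299999237060547], [422.8999938964844, 0.699999988079071]]
edge 135.2 -7.22
edge 182.3 82.78
edge 135.2 172.78
edge 182.3 -97.22
```

View pics/w29.png

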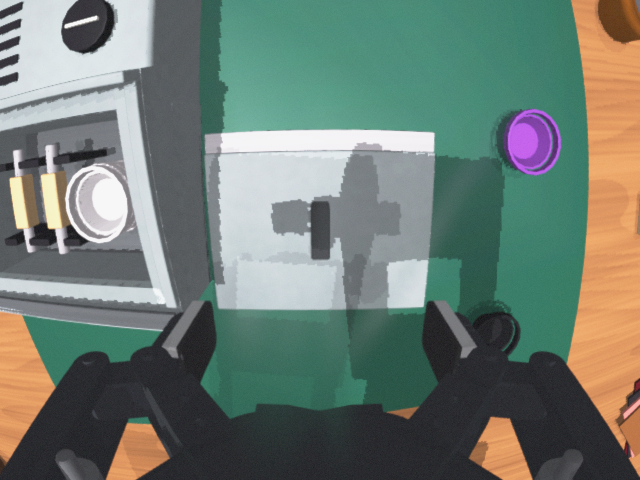

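Request:
jog_arm(
  series=[
    [-0.5,0,0,4,0,0,0.7],
    [0,0,0,4,0,0,0.5],
    [0,0,0,3.5,0,0,0.5],
    [0,0,0,1.2,0,0,0.5],
    [0,0,0,0.2,0,0,0.5],
    [0,0,0,0,0,0,0.3],
    [0,0,0,0,0,0,0.3],
    [0,0,0,0,0,0,0],
    [0,0,0,0,0,0,0],
    [0,0,0,0,0,0,0],
    [0,0,0,0,0,0,0],
    [0,0,0,0,0,0,0],
  ],
  force=100,
)

```text
clock: 45.35
eef_pos: [487.8, -99.7, 23.2]
tcp_rot: [1.537, 1.568, -0.164]
contact_force: [-2.1, 1.0, 10.5]
opening: 0.127
```

```bash
python3 cov.py w30 | head -1
```

```text
clk 45.35 pos [487.8 -99.7  23.2] x [ 2.8e-03 -5.0e-04 -1.0e+00] z [-1.303e-01 -9.915e-01  1.000e-04] open 0.127 F [-2.1  1.  10.5]
```

View pics/w30.png

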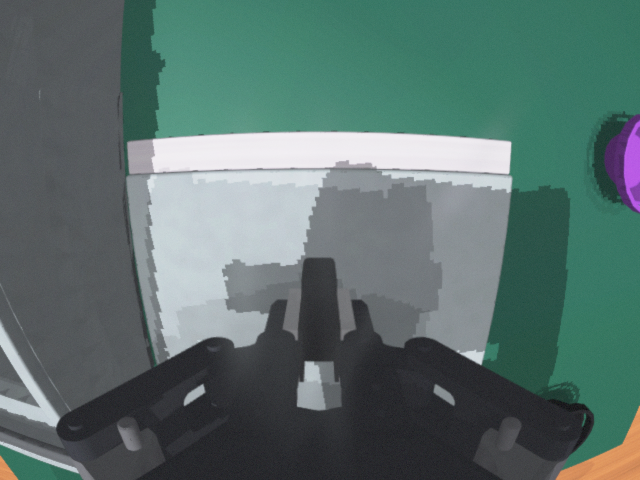

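Request:
jog_arm(
  series=[
    [0,0,0,-1,0,0,0],
    [0,0,0,-2,0,0,0],
    [0,0,0,-4,0,0,0],
    [0,0,0,-4,0,0,0],
    [0,0,0,-4,0,0,0],
    [0,0,0,-4,0,0,0],
    [0,0,0,-4,0,0,0],
    [0,0,0,0,0,0,0],
    [0,0,0,0,0,0,0],
    [0,0,0,0,0,0,0],
  ],
  force=110,
)

```text
clock: 46.4
eef_pos: [485.5, -99.3, 250.4]
tcp_rot: [-1.657, 1.569, 2.925]
contact_force: [-1.1, 0.9, -2.9]
opening: 0.12
```

```bash
cat > ct.py <<'E'
from h import *
import sys
f=sys.argv[1]; st(); snap('wrist',f); s,p,d=load(f); P=cloud('wrist',d,s); R=rot(s['tcp_rot']); T=(P-s['eef_pos'])@R
m=(T[...,0]>2)&(T[...,0]<26)&(T[...,1]>15)&(T[...,1]<90)&(abs(T[...,2])<105)
n,l,S,c=cv2.connectedComponentsWithStats(m.astype(np.uint8)); k=1+np.argmax(S[1:,4]); q=T[(l==k)&m]
pan=q[(q[:,1]>25)&(q[:,1]<52)]; lip=q[q[:,1]>64]
A=np.c_[pan[:,1:],np.ones(len(pan))]; cf=np.linalg.lstsq(A,pan[:,0],rcond=None)[0]
print('panel top plane x= %.4f y + %.4f z + %.2f'%tuple(cf),'lip top x',np.median(lip[:,0]).round(2))
# lip edge: max y per z bin
zs=np.arange(-80,81,10); ys=[np.percentile(lip[abs(lip[:,2]-z)<4,1],99) for z in zs]
c=np.polyfit(zs,ys,1); print('lip edge y at z=0',c[1].round(2),'slope deg',np.degrees(np.arctan(c[0])).round(2))
w=lip[(lip[:,1]<c[1]-2)]; print('z range',np.percentile(w[:,2],[0.3,99.7]).round(1))
E
python3 ct.py w31
```

```text
clk 46.4 pos [485.5 -99.3 250.4] x [-1.8e-03  4.0e-04 -1.0e+00] z [-1.302e-01 -9.915e-01 -2.000e-04] open 0.12 F [-1.1  0.9 -2.9]
panel top plane x= 0.0019 y + 0.0004 z + 15.81 lip top x 19.96
lip edge y at z=0 73.36 slope deg 0.05
z range [-90.7  89.2]
```

View pics/w31.png

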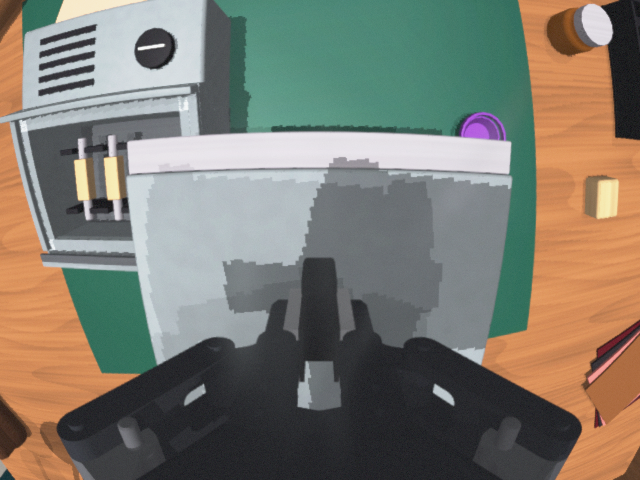

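Run:
```python
from h import *
for f in ('w1','w28','w20'):
    s,p,d=load(f); P=cloud('wrist',d,s); Q=P.reshape(-1,3); M=np.c_[Q[:,:2]@EX,Q[:,:2]@EY,Q[:,2]]
    print(f)
    for x0 in (490,560,580):
        zt=74.3+(x0-451.4)*.2126
        m=(abs(M[:,0]-x0)<4)
        top=m&(M[:,2]>zt-4)&(M[:,2]<zt+12)
        y=M[top]; 
        for lab,sel in (('R',y[:,1]<110),('L',y[:,1]>200)):
            yy=y[sel]
            if len(yy)<5: continue
            low=yy[yy[:,2]<zt+3]; hi=yy[yy[:,2]>zt+4]
            print(x0,lab,'flat',np.percentile(low[:,1],[2,98]).round(1) if len(low)>3 else '','z',np.median(low[:,2]-zt).round(1) if len(low)>3 else '','cheek',np.percentile(hi[:,1],[2,98]).round(1) if len(hi)>3 else '',np.median(hi[:,2]-zt).round(1) if len(hi)>3 else '')
    m=(M[:,2]>84)&(M[:,2]<93)&(M[:,0]>444)&(M[:,0]<457)&(M[:,1]>20)&(M[:,1]<270); print('ledge',np.percentile(M[m,1],[.5,99.5]).round(1),np.percentile(M[m,0],[1,99]).round(1))
    # ledge rear edge and sill
    m=(abs(M[:,1]-150)<40)
    for z0,z1,xa,xb in ((86,93,440,462),(70,82,452,476)):
        q=M[m&(M[:,2]>z0)&(M[:,2]<z1)&(M[:,0]>xa)&(M[:,0]<xb)]
        if len(q)>20:
            c=np.polyfit(q[:,0],q[:,2],1); print('  band',z0,'x',np.percentile(q[:,0],[2,98]).round(1),'slope',c[0].round(3),'z@464',np.polyval(c,464).round(2))
```

```text
w1
490 R flat [73.1 83.2] z -0.9 cheek [65.7 72.9] 6.3
490 L flat [252.7 263.2] z -1.2 cheek [262.3 270.6] 6.4
560 R flat [73.3 82.5] z -0.4 cheek [65.5 73. ] 6.3
560 L flat [252.5 263.3] z -0.8 cheek [262.5 270.4] 6.2
580 R flat [73. 83.] z -0.8 cheek [65.4 72.7] 6.4
580 L flat [252.4 263.4] z -0.7 cheek [262.6 270.1] 6.1
ledge [ 66.6 268.5] [444.2 456.9]
  band 86 x [442.3 457.1] slope 0.148 z@464 89.63
  band 70 x [453.5 472.2] slope 0.047 z@464 75.49
w28
490 R flat [72.1 82.9] z -0.6 cheek [65.4 72.9] 6.4
490 L flat [252.4 262.9] z -0.5 cheek [262.4 270.2] 6.7
560 R flat [72.2 82.5] z -0.6 cheek [64.7 72.9] 6.4
560 L flat [252.2 262.8] z -0.6 cheek [262.2 269.7] 6.5
580 R flat [72.  82.8] z -0.6 cheek [65.3 72.8] 6.4
580 L flat [252.3 262.9] z -0.7 cheek [262.3 270.2] 6.3
ledge [ 66.6 269. ] [444.1 456.9]
  band 86 x [442.3 456.8] slope 0.148 z@464 89.76
  band 70 x [453.9 471.3] slope 0.04 z@464 75.61
w20
490 R flat [71.8 82.8] z -0.5 cheek [64.6 72.9] 6.5
490 L flat [252.3 262.9] z -0.7 cheek [262.4 270. ] 6.3
560 R flat [72.  82.7] z -0.4 cheek [64.9 73. ] 6.4
560 L flat [252.2 262.7] z -0.7 cheek [262.1 270.2] 6.4
580 R flat [72.  82.7] z -0.6 cheek [64.6 72.7] 6.5
580 L flat [252.2 262.8] z -0.6 cheek [262.2 270. ] 6.3
ledge [ 79.6 268.9] [444.1 456.9]
  band 86 x [442.3 456.9] slope 0.14 z@464 89.64
  band 70 x [453.5 471.3] slope 0.048 z@464 75.59
```

Request:
jog_arm(
  series=[
    [-6,0,0,0,0,0,0],
    [-8,0,0,0,0,0,0],
    [-8,0,0,0,0,0,0],
    [-8,0,0,0,0,0,0],
    [-8,0,0,0,0,0,0],
    [-8,0,0,0,0,0,0],
    [-8,0,0,0,0,0,0],
    [-8,0,0,0,0,0,0],
    [-8,0,0,0,0,0,0],
    [-8,0,0,0,0,0,0],
    [-8,0,0,0,0,0,0],
    [-8,0,0,0,0,0,0],
    [-8,0,0,0,0,0,0],
    [-8,0,0,0,0,0,0],
    [-8,0,0,0,0,0,0],
    [-8,0,0,0,0,0,0],
    [-8,0,0,0,0,0,0],
    [-8,0,0,0,0,0,0],
    [-8,0,0,0,0,0,0],
    [0,0,0,0,0,0,0],
  ],
)

```text
clock: 48.45
eef_pos: [485.8, -99.3, 249.9]
tcp_rot: [2.007, 1.568, 2.926]
contact_force: [-0.4, 0.2, -1.7]
opening: 0.122
```

```bash
cat >> h.py <<'E'
SO=np.r_[451.4*EX+167.5*EY,74.3]
c12,s12=np.cos(np.radians(12)),np.sin(np.radians(12))
SX=np.r_[c12*EX,s12]; SY=np.r_[EY,0]; SZ=np.r_[-s12*EX,c12]
LIP=np.array([23.6,73.8,-0.4])   # lip point in tool coords
def cpose(th,xs,zs,ys=0):
    t=np.radians(th); cx=np.cos(t)*SX+np.sin(t)*SZ; cz=-np.sin(t)*SX+np.cos(t)*SZ
    R=np.c_[-cz,-cx,SY]; return R,SO+xs*SX+ys*SY+zs*SZ-R@LIP
def cstat(s=None):
    s=s or r.sense(); R=rot(s['tcp_rot']); L=s['eef_pos']+R@LIP-SO
    cx,cz=-R[:,1],-R[:,0]
    print('lip xs %.1f ys %.1f zs %.1f'%(L@SX,L@SY,L@SZ),'tilt off frame %.2f'%np.degrees(np.arctan2(cx@SZ,cx@SX)),'yaw err %.2f'%np.degrees(np.arctan2(cx@SY,cx@SX)),'roll %.2f'%np.degrees(np.arcsin(R[2,2])))
E
python3 -c "
from h import *
st(); R,p=cpose(18,20,60); print(p); go(R,p); R,p=cpose(-12,20,120); print(p);go(R,p); print(r.sense()['qpos'])"
```

```text
clk 48.45 pos [485.8 -99.3 249.9] x [-2.9e-03  6.0e-04 -1.0e+00] z [ 0.6068  0.7948 -0.0013] open 0.122 F [-0.4  0.2 -1.7]
[528.99895591  95.20409461 194.48528939]
t 48.45 turn [-28.68  -7.72 -29.51] shift now [ 5.539  8.351 18.088] shift after turn [ 5.584  1.406 19.86 ]
[538.12192304  93.92194519 219.4359459 ]
t 48.45 turn [-29.36  -0.03  -0.17] shift now [ 3.041  7.555 18.536] shift after turn [ 3.044 -2.496 19.86 ]
[-2.04635141e-01  1.32755677e-01  1.88054800e+00  3.65214857e-05
  1.13129708e+00 -1.12335806e+00]
```

Request:
jog_arm(
  series=[
    [-7.4,0,0,0,0,0,0],
    [-7.3,0,0,0,0,0,0],
    [-7.3,0,0,0,0,0,0],
    [-7.3,0,0,0,0,0,0],
    [0,0,0,0,-0.5,4,0],
    [0,0,0,0,-0.5,4,0],
    [0,0,0,0,-0.5,4,0],
    [0,0,0,0,-0.5,4,0],
    [0,0,0,0,-0.5,3.86,0],
    [0,0,-6,0,0,0,0],
    [0,0,-6,0,0,0,0],
    [0,0,-6,0,0,0,0],
    [0,0,-6,0,0,0,0],
    [0,0,-6,0,0,0,0],
    [0,0,0,0,0,0,0],
    [0,0,0,0,0,0,0],
  ],
)

```text
clock: 50.05
eef_pos: [538.9, 93.7, 250.7]
tcp_rot: [-1.57, 1.051, -0.143]
contact_force: [0.5, -0.7, -1.5]
opening: 0.121
```

```bash
python3 -c "
from h import *
st(); cstat(); R,p=cpose(18,20,25); print(p); go(R,p); snap('wrist','w32')"; python3 ct.py w33
```

```text
clk 50.05 pos [538.9  93.7 250.7] x [ 0.4919 -0.0711 -0.8678] z [1.434e-01 9.897e-01 3.000e-04] open 0.121 F [ 0.5 -0.7 -1.5]
lip xs 41.3 ys 0.2 zs 113.1 tilt off frame 17.80 yaw err -0.23 roll 0.01
[536.20504671  94.19134459 160.25012336]
t 50.05 turn [-0.22 -0.11 -0.2 ] shift now [7.713e+00 4.735e+00 5.000e-03] shift after turn [7.696 4.761 0.008]
clk 50.1 pos [540.   93.8 251.4] x [ 0.493  -0.0709 -0.8671] z [1.436e-01 9.896e-01 8.000e-04] open 0.121 F [ 0.6  0.5 -2.2]
panel top plane x= 0.0002 y + -0.0003 z + 15.78 lip top x 19.82
lip edge y at z=0 73.39 slope deg 0.06
z range [-89.2  90.7]
```

View pics/w32.png

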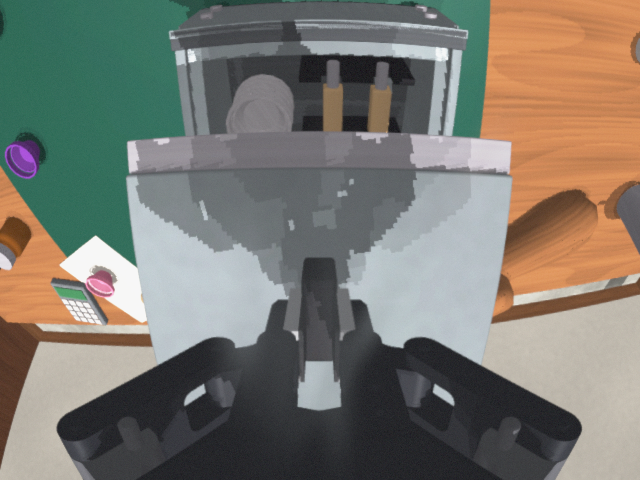

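Request:
jog_arm(
  series=[
    [-0.2,0,0,3,1.9,0,0],
    [0,0,0,2.7,1.6,0,0],
    [0,0,0,2,1.2,0,0],
    [0,0,0,0,0,0,0],
    [0,0,0,0,0,0,0],
  ],
)

```text
clock: 50.65
eef_pos: [538.4, 93.5, 161.5]
tcp_rot: [-1.575, 1.048, -0.145]
contact_force: [-0.3, -0.6, -1.0]
opening: 0.124
```

```bash
sed -i 's/LIP=np.array(\[23.6,73.8,-0.4\])/LIP=np.array([23.6,73.8,0.0])/' h.py
cat > slot.py <<'E'
from h import *
import sys
f=sys.argv[1]; st(); cstat(); snap('wrist',f); s,p,d=load(f); P=cloud('wrist',d,s); R=rot(s['tcp_rot'])
S=(P-SO)@np.c_[SX,SY,SZ]; 
# ledge top in slot coords, rear edge
m=(S[...,2]>11)&(S[...,2]<18)&(S[...,0]>-12)&(S[...,0]<14)&(abs(S[...,1])<110)
q=S[m]; print('ledge seen: n',m.sum(),'top z',np.median(q[:,2]).round(1) if m.sum() else '','x',np.percentile(q[:,0],[2,98]).round(1) if m.sum() else '','y',np.percentile(q[:,1],[1,99]).round(1) if m.sum() else '')
m=(abs(S[...,2])<3.5)&(S[...,0]>9)&(S[...,0]<21)&(abs(S[...,1])<85); q=S[m]; print('sill n',m.sum(),'z',np.median(q[:,2]).round(2) if m.sum() else '', 'x',np.percentile(q[:,0],[2,98]).round(1) if m.sum() else '')
T=(P-s['eef_pos'])@R
m=(T[...,0]>16)&(T[...,0]<25)&(T[...,1]>62)&(T[...,1]<80)&(abs(T[...,2])<80); q=S[m]; print('lip top edge (slot) x',np.percentile(q[:,0],[1,50]).round(1) if m.sum() else '','z',np.percentile(q[:,2],[1,50]).round(1) if m.sum() else '')
E
python3 slot.py w34; python3 -c "
from h import *
for a in ((18,15,6),(18,4,2)): R,p=cpose(*a); go(R,p)"
```

```text
clk 50.65 pos [538.4  93.5 161.5] x [ 0.4942 -0.072  -0.8664] z [ 0.1404  0.9901 -0.0021] open 0.124 F [-0.3 -0.6 -1. ]
lip xs 22.5 ys 0.0 zs 25.8 tilt off frame 17.96 yaw err -0.00 roll -0.12
ledge seen: n 12651 top z 13.2 x [-6.4  8. ] y [-99.  100.9]
sill n 4882 z -0.71 x [11.5 19.4]
lip top edge (slot) x [21.7 27. ] z [28.6 31.3]
t 50.7 turn [-0.02 -0.09  0.05] shift now [ 1.702  1.403 -0.037] shift after turn [ 1.703  1.401 -0.039]
t 50.7 turn [-0.02 -0.09  0.05] shift now [ 1.741  2.573 -0.037] shift after turn [ 1.743  2.571 -0.039]
```

View pics/w34.png

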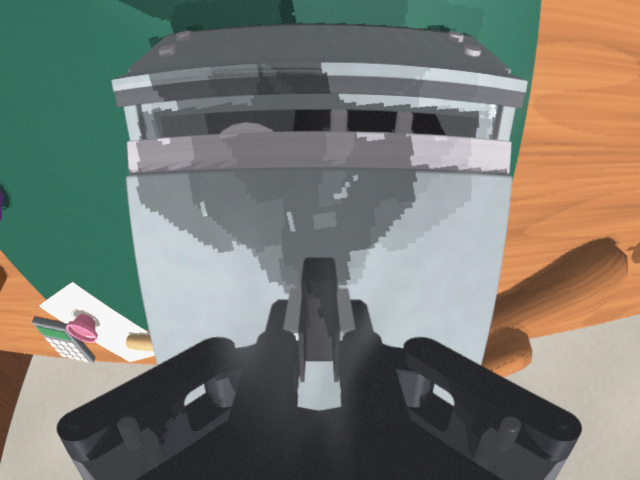

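Request:
jog_arm(
  series=[
    [0,0,0,0.9,0.7,0,0],
    [0,0,0,0.8,0.6,0,0],
    [0,0,0,0,0,0,0],
    [0,0,0,0,0,0,0],
  ],
)

```text
clock: 51.1
eef_pos: [535.7, 94.3, 141.4]
tcp_rot: [-1.573, 1.045, -0.142]
contact_force: [-0.3, -0.6, -1.8]
opening: 0.12
```

```bash
python3 slot.py w35; python3 -c "
from h import *
for a in ((18,14,4),(18,4,2)): R,p=cpose(*a); go(R,p)"
```

```text
clk 51.1 pos [535.7  94.3 141.4] x [ 0.4965 -0.0709 -0.8651] z [ 0.1395  0.9902 -0.0011] open 0.12 F [-0.3 -0.6 -1.8]
lip xs 15.7 ys 0.4 zs 6.6 tilt off frame 18.10 yaw err 0.02 roll -0.06
ledge seen: n 15043 top z 13.3 x [-6.5  8. ] y [-99.  100.7]
sill n 4214 z -0.7 x [12.3 18.3]
lip top edge (slot) x [14.7 20.2] z [ 9.5 12.1]
t 51.15 turn [ 0.01 -0.05  0.11] shift now [ 0.209  0.241 -0.05 ] shift after turn [ 0.21   0.241 -0.05 ]
t 51.15 turn [ 0.01 -0.05  0.11] shift now [ 0.089  1.254 -0.05 ] shift after turn [ 0.091  1.254 -0.05 ]
```

View pics/w35.png

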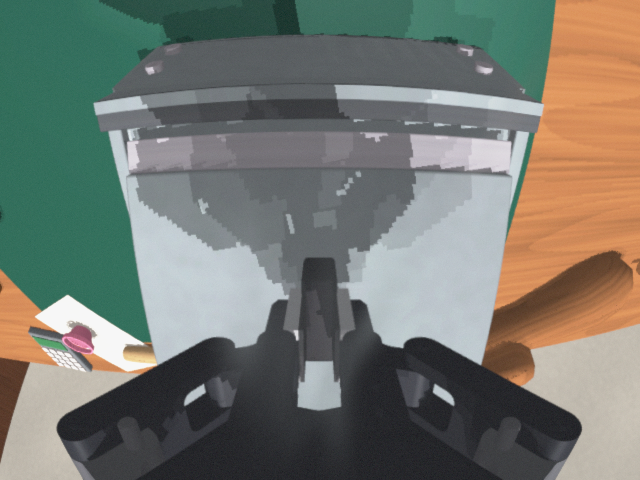

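Request:
jog_arm(
  series=[
    [0,0,0,0.2,0.2,0,0],
    [0,0,0,0,0,0,0],
  ],
)

```text
clock: 51.35
eef_pos: [534.1, 94.2, 137.6]
tcp_rot: [-1.574, 1.047, -0.142]
contact_force: [0.1, 0.2, -2.5]
opening: 0.125
```

Request:
jog_arm(
  series=[
    [0,0,0,0,0.3,0,0],
    [0,0,0,-0.05,0.3,0,0],
    [0,0,0,0,0,0,0],
  ],
)

```text
clock: 51.65
eef_pos: [527.9, 94.9, 134.4]
tcp_rot: [-1.575, 1.048, -0.143]
contact_force: [0.6, 0.5, -2.4]
opening: 0.12
```

```bash
python3 slot.py w36; python3 -c "
from h import *
for a in ((18,4,2),): R,p=cpose(*a); go(R,p)"
```

```text
clk 51.65 pos [527.9  94.9 134.4] x [ 0.4943 -0.0713 -0.8664] z [ 0.1391  0.9903 -0.0022] open 0.12 F [ 0.6  0.5 -2.4]
lip xs 6.4 ys -0.2 zs 1.5 tilt off frame 17.96 yaw err 0.07 roll -0.13
ledge seen: n 15175 top z 13.2 x [-6.6  7.9] y [-98.9 100.6]
sill n 0 z  x 
lip top edge (slot) x [10.4 13.5] z [5.9 7.7]
t 51.7 turn [ 0.06 -0.09 -0.02] shift now [-0.134  0.25  -0.006] shift after turn [-0.134  0.25  -0.006]
```

View pics/w36.png

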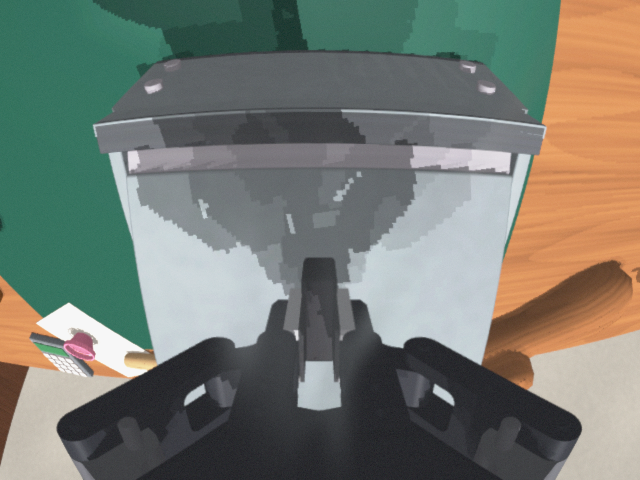

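Request:
jog_arm(
  series=[
    [0,0,0,-0.05,0.2,0,0],
    [0,0,0,-0.05,0.15,0,0],
    [0,0,0,0,0,0,0],
    [0,0,0,0,0,0,0],
  ],
)

```text
clock: 52.1
eef_pos: [525.1, 95.5, 133.8]
tcp_rot: [-1.574, 1.047, -0.143]
contact_force: [0.4, 0.2, -1.9]
opening: 0.124
```

```bash
python3 slot.py w37; python3 -c "
from h import *
for t in (18,15,12,9,6,3,0): R,p=cpose(t,2.5,1.0); print(t); go(R,p)"
```

```text
clk 52.1 pos [525.1  95.5 133.8] x [ 0.4949 -0.0711 -0.866 ] z [ 0.1391  0.9903 -0.0017] open 0.124 F [ 0.4  0.2 -1.9]
lip xs 3.5 ys 0.1 zs 1.5 tilt off frame 18.00 yaw err 0.06 roll -0.10
ledge seen: n 14911 top z 13.3 x [-6.6  7.9] y [-98.9 100.7]
sill n 0 z  x 
lip top edge (slot) x [10.1 11.9] z [6.7 8.2]
18
t 52.15 turn [ 0.05 -0.08  0.  ] shift now [ 0.013  0.12  -0.017] shift after turn [ 0.013  0.12  -0.017]
15
t 52.15 turn [ 0.05 -0.09  3.  ] shift now [ 0.403  0.007 -0.016] shift after turn [ 0.403 -0.014 -0.017]
12
t 52.15 turn [ 0.04 -0.09  6.  ] shift now [ 0.798 -0.086 -0.016] shift after turn [ 0.784 -0.169 -0.017]
9
t 52.15 turn [ 0.04 -0.09  9.  ] shift now [ 1.197 -0.158 -0.015] shift after turn [ 1.157 -0.343 -0.017]
6
t 52.15 turn [ 0.04 -0.09 12.  ] shift now [ 1.599 -0.209 -0.015] shift after turn [ 1.521 -0.537 -0.017]
3
t 52.15 turn [ 0.04 -0.09 15.  ] shift now [ 2.004 -0.239 -0.014] shift after turn [ 1.874 -0.75  -0.017]
0
t 52.15 turn [ 0.04 -0.09 18.  ] shift now [ 2.409 -0.248 -0.014] shift after turn [ 2.215 -0.98  -0.017]
```

Request:
jog_arm(
  series=[
    [0,0,3,0.39,-0.12,0,0],
    [0,0,3,0.39,-0.12,0,0],
    [0,0,0,0,0,0,0],
    [0,0,0,0,0,0,0],
  ],
)

```text
clock: 52.55
eef_pos: [530.9, 94.1, 128.2]
tcp_rot: [-1.577, 1.148, -0.147]
contact_force: [0.2, 0.1, -1.2]
opening: 0.123
```

```bash
python3 slot.py w38
```

```text
clk 52.55 pos [530.9  94.1 128.2] x [ 0.4057 -0.06   -0.912 ] z [ 0.1408  0.99   -0.0025] open 0.123 F [ 0.2  0.1 -1.2]
lip xs 4.0 ys -0.5 zs 1.4 tilt off frame 12.21 yaw err -0.03 roll -0.14
ledge seen: n 15241 top z 13.3 x [-6.5  8. ] y [-99.1 100.7]
sill n 0 z  x 
lip top edge (slot) x [ 9.9 12.3] z [5.4 7. ]
```

Request:
jog_arm(
  series=[
    [0,0,0,0,0.15,0.05,0],
    [0,0,3,0.39,-0.12,0,0],
    [0,0,3,0.39,-0.12,0,0],
    [0,0,0,0,0,0,0],
    [0,0,0,0,0,0,0],
  ],
)

```text
clock: 53.1
eef_pos: [534.3, 94.1, 121.1]
tcp_rot: [-1.58, 1.253, -0.15]
contact_force: [-1.0, -0.4, -2.5]
opening: 0.125
```

```bash
python3 slot.py w39
```

```text
clk 53.1 pos [534.3  94.1 121.1] x [ 0.3088 -0.0465 -0.95  ] z [ 0.1401  0.9901 -0.003 ] open 0.125 F [-1.  -0.4 -2.5]
lip xs 2.1 ys -0.0 zs 0.9 tilt off frame 6.20 yaw err 0.00 roll -0.17
ledge seen: n 15391 top z 13.3 x [-6.3  8.1] y [-99.1 100.7]
sill n 1 z 3.44 x [12. 12.]
lip top edge (slot) x [ 9.5 11.5] z [4.1 5.7]
```

View pics/w39.png

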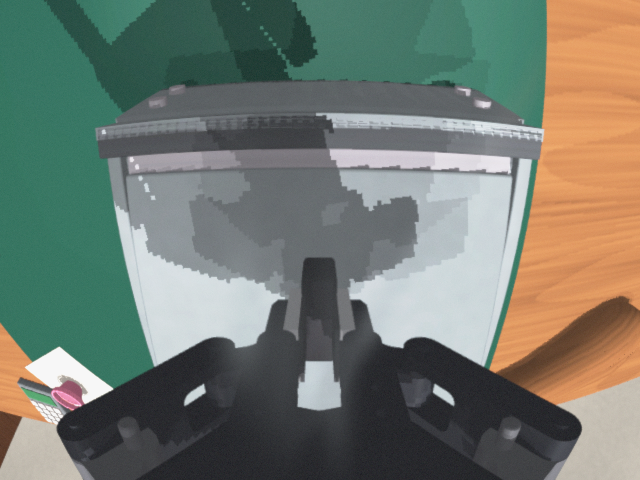

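Everything agrees so far, with the lip under the ledge and centred between the cheeks. I'll go on to shut it.

Request:
jog_arm(
  series=[
    [0,0,3,0.39,-0.12,0,0],
    [0,0,0,0,0,0,0],
    [0,0,0,0,0,0,0],
  ],
)

```text
clock: 53.45
eef_pos: [536.6, 93.9, 117.9]
tcp_rot: [-1.581, 1.305, -0.151]
contact_force: [0.0, -0.1, -2.0]
opening: 0.127
```

Request:
jog_arm(
  series=[
    [0,0,2,0.26,-0.08,0,0],
    [0,0,0,0,0,0,0],
    [0,0,0,0,0,0,0],
  ],
)

```text
clock: 53.75
eef_pos: [538.1, 93.8, 115.6]
tcp_rot: [-1.582, 1.34, -0.151]
contact_force: [0.2, 0.2, -3.0]
opening: 0.128
```

```bash
python3 slot.py w40
```

```text
clk 53.75 pos [538.1  93.8 115.6] x [ 0.2258 -0.0344 -0.9736] z [ 0.1398  0.9902 -0.0026] open 0.128 F [ 0.2  0.2 -3. ]
lip xs 2.2 ys 0.2 zs 1.1 tilt off frame 1.20 yaw err -0.00 roll -0.15
ledge seen: n 15388 top z 13.3 x [-6.2  8.2] y [-99.  100.7]
sill n 94 z 3.35 x [ 9.3 18.7]
lip top edge (slot) x [ 8.8 11.4] z [3.5 5. ]
```

Request:
jog_arm(
  series=[
    [0,0,1,0.15,-0.04,0,0],
    [0,0,0,0.05,0,0,0],
    [0,0,0,0,0,0,0],
  ],
)

```text
clock: 54.1
eef_pos: [539.3, 93.8, 113.8]
tcp_rot: [-1.581, 1.359, -0.15]
contact_force: [0.8, -0.2, -2.5]
opening: 0.126
```

Request:
jog_arm(
  series=[
    [0,0,0,0.1,0,0,0],
    [0,0,0,0,0,0,0],
  ],
)

```text
clock: 54.3
eef_pos: [539.4, 93.8, 112.8]
tcp_rot: [-1.581, 1.359, -0.15]
contact_force: [0.1, 0.8, -0.6]
opening: 0.124
```

```bash
python3 slot.py w41
```

```text
clk 54.3 pos [539.4  93.8 112.8] x [ 0.208  -0.0314 -0.9776] z [ 0.1396  0.9902 -0.0021] open 0.124 F [ 0.1  0.8 -0.6]
lip xs 2.5 ys 0.4 zs -0.6 tilt off frame 0.14 yaw err 0.00 roll -0.12
ledge seen: n 15719 top z 13.2 x [-6.2  8.2] y [-98.9 100.8]
sill n 5174 z 2.95 x [ 9.3 18.9]
lip top edge (slot) x [ 8.8 11.6] z [1.8 3.3]
```

Request:
jog_arm(
  series=[
    [0,0,0,0.05,0,0,0],
    [0,0,0,0,0,0,0],
  ],
)

```text
clock: 54.55
eef_pos: [539.5, 93.8, 112.7]
tcp_rot: [-1.581, 1.359, -0.15]
contact_force: [-2.6, -0.9, 4.0]
opening: 0.126
```

Request:
jog_arm(
  series=[
    [0,0,0,0,0,0,0.2],
    [0,0,0,0,0,0,0.3],
    [0,0,0,0,0,0,0.4],
    [0,0,0,-0.3,0,0,0.4],
    [0,0,0,-1,0,0,0.4],
    [0,0,0,-3,0,0,0.5],
    [0,0,0,-4,0,0,0.5],
    [0,0,0,-4,0,0,1],
    [0,0,0,-4,0,0,1],
    [0,0,0,0,0,0,1],
    [0,0,0,0,0,0,1],
  ],
  force=20,
)

```text
clock: 55.65
eef_pos: [505.9, 99.0, 273.3]
tcp_rot: [-1.575, 1.356, -0.144]
contact_force: [-0.4, -1.1, -0.6]
opening: 0.999
```

Run:
```python
from h import *
st(); snap('wrist','w42'); s,p,d=load('w42'); P=cloud('wrist',d,s); S=(P-SO)@np.c_[SX,SY,SZ]
m=(S[...,0]>25)&(S[...,0]<145)&(abs(S[...,1])<80)&(S[...,2]>2)&(S[...,2]<14); q=S[m]; A=np.c_[q[:,:2],np.ones(len(q))]; c=np.linalg.lstsq(A,q[:,2],rcond=None)[0]; print('outer face: tilt deg x,y',np.degrees(c[:2]).round(2),'z',np.median(q[:,2]).round(1),len(q))
m=(S[...,2]>25)&(S[...,2]<38)&(abs(S[...,1])<30)&(S[...,0]>40)&(S[...,0]<120); q=S[m]; print('rib',cv2.minAreaRect(q[:,:2].astype(np.float32)))
m=(S[...,2]>1)&(S[...,2]<6)&(S[...,0]>9)&(S[...,0]<30)&(abs(S[...,1])<88); q=S[m]; print('lip z',np.median(q[:,2]),'step x',np.percentile(q[:,0],[50,98]).round(1))
snap('scene','s2')
```

```text
clk 55.65 pos [505.9  99.  273.3] x [ 0.2106 -0.0306 -0.9771] z [ 0.1393  0.9902 -0.001 ] open 0.999 F [-0.4 -1.1 -0.6]
outer face: tilt deg x,y [-0.   -0.02] z 7.3 21622
rib ((77.55708312988281, 1.3095245361328125), (39.851009368896484, 12.597882270812988), 0.30900758504867554)
lip z 3.3200400205385066 step x [14.4 25.5]
```

View pics/w42.png

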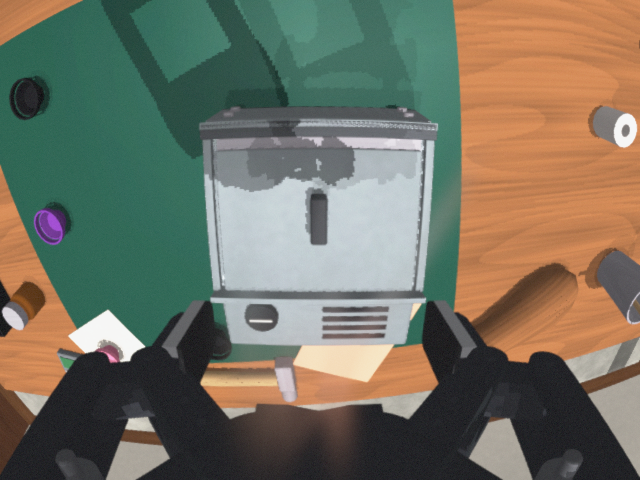

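View pics/s2.png

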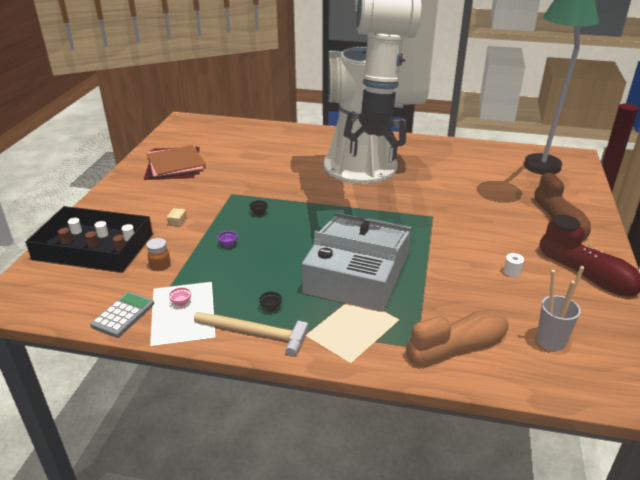

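The cover lies flush: its tilt reads 0.0° and its rib is at 77.5 mm, which puts the lip 2.5 mm from the slot's back. No cup or setter remains on the bench.

```bash
python3 -c "
from rig import r
print(r.sign_off())"
```

```text
the job is handed in; nothing more can be done
None
```

The eyelet machine is packed, the cover is on and shut, and I handed the job in at about 56 s of the 210 s allowed; the hand-in reports no verdict.

- **Cups:** all four loose aluminium cups are nested on the fixed cup. Their rims read 48, 58, 68 and 78 mm as they went in, and the top cup ended within about 1.5 mm of the fixed cup's axis.
- **Setters:** both are seated in their cradle slots, one to a slot. Each came to rest on the slot floor with a clear contact force and showed as seated in later pictures. I did not re-measure them after putting the cover on, because it hides the bay.
- **Cover:** the lip went under the ledge at 18° with no contact force. Shut, the cover reads 0.0° off the frame. The rib's position puts the lip 2.5 mm from the slot's back and about 1 mm off centre.
- **Bystanders and look-alikes:** the jar, wax, spool and coloured cups look unmoved in the last pictures, though I compared them only by eye.

**Disagreements:** the wrist camera reads about 0.6 mm low in height, and its sideways readings shifted by 1–1.5 mm between viewpoints. The closed fingertips also reach about 4–8 mm past the stated tool point. I allowed for these by lowering parts gently until contact; none of them affected the result.

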